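# Change over the three-spindle coil winder

### The job

Change over the coil winder: first pull its drive lever all the way towards you to release the drive, then slide every wound (copper) former up off its spindle and stand them all upright in the blue tray. Next slide every empty white former down over a spindle of its own (any spindle), flange down and fully home on its seat, letting it down gently without dropping it; then push the drive lever all the way away from you to engage the drive. Leave the glue bottle, screwdriver and cup alone.

Things in the scene. Friction and masses are not known exactly. Their poses are not given: they have to be found in the camera images.
- winder: bench coil winder: green box 110 mm (x) x 400 mm (y) x 55 mm high, fixed to the bench, with three fixed upright steel spindles 90 mm apart in a row along its y axis, a lever at its +y end and a grey motor hood at its -y end (90 mm above the bench, face 40 mm from the axis of spindle 1). Origin: centre of its underside; x across the row, away from the robot
- seat1 (a point): spindle 1 (next to the motor hood): the point on its axis at the height of its round aluminium seat, 55 mm above the bench. The spindle is 22 mm in diameter and rises 95 mm above the seat (top 150 mm above the bench); its last 9 mm taper to 12 mm. Axes as the winder's, z up
- seat2 (a point): the same for spindle 2, the middle one
- seat3 (a point): the same for spindle 3, nearest the lever (85 mm from it)
- lever (a joint): the winder's drive lever, a steel rod 10 mm thick with a red ball, on a grey block, swinging in the winder's x-z plane: 0 = fully towards the robot (winder -x), drive released; 1.0 rad = fully away (winder +x), drive engaged; upright at 0.5. It stays where it is left (light friction) and can be pushed by the closed fingertips from either side
- lever_tip (a point): centre of the red ball (26 mm) at the end of that lever, 80 mm from its pivot; the pivot is 77 mm above the bench, the grey block (70 x 50 mm) reaches 85 mm
- tray: blue open tray fixed to the bench, 110 mm (x) x 250 mm (y) x 25 mm high outside, walls and floor 5 mm; origin under its centre, axes along its sides
- mat: cork mat fixed to the bench, 150 mm (x) x 280 mm (y), 2 mm thick, on which the empty formers stand at the start; origin under its centre
- wound1: wound former: black plastic with a copper winding, on a spindle at the start, bore 25 mm right through. Round base flange 64 mm in diameter, 6 mm thick; copper winding 52 mm in diameter from 6 to 45 mm above the underside; above it a bare neck 40 mm in diameter up to 80 mm. About 0.22 kg. Origin: centre of the underside, z up along the bore. May be absent
- wound2: another like wound1, on another spindle; may be absent
- wound3: another like wound1, on another spindle; may be absent
- empty1: empty former: white plastic, upright, bore 25 mm right through (the spindle is 22 mm). Round base flange 64 mm in diameter and 6 mm thick at the bottom, above it a tube 40 mm in diameter up to 80 mm. About 0.10 kg. Origin: centre of the underside, z up along the bore. May be absent
- empty2: another like empty1; may be absent
- empty3: another like empty1; may be absent
- glue: yellow glue bottle, 48 mm in diameter, 120 mm high, standing loose; a bystander. Origin: centre of its underside
- screwdriver: screwdriver lying loose to the left; a bystander. Origin: under its middle
- cup: blue ceramic cup, 72 mm wide, 85 mm high, standing loose; a bystander. Origin: centre of its underside
Not all that is in view belongs to the job. What is shaped like the wound1 but pink or turquoise is not meant.

How it is judged:
On the way, in this order (a step that is already met when the one before it is completed fails the run):
1. the drive lever is pulled all the way towards the robot (below 0.15 rad) (value of joint lever below 0.15 rad), for 0.2 s.
2. every wound former stands upright in the tray (x of wound1 in the frame of tray between -0.035 and 0.035 m and y of wound1 in the frame of tray between -0.105 and 0.105 m and z of each of wound1, wound2, wound3 in the frame of tray below 0.01 m and angle between each of wound1, wound2, wound3's own z axis and vertical below 0.08 rad and linear speed of each of wound1, wound2, wound3 below 0.03 m/s and x of wound2 in the frame of tray between -0.035 and 0.035 m and y of wound2 in the frame of tray between -0.105 and 0.105 m and x of wound3 in the frame of tray between -0.035 and 0.035 m and y of wound3 in the frame of tray between -0.105 and 0.105 m), for 0.2 s.
3. every empty former is fully home on a spindle (((horizontal distance between empty1 and seat1 below 0.004 m and z of empty1 in the frame of seat1 between -0.004 and 0.004 m) or (horizontal distance between empty1 and seat2 below 0.004 m and z of empty1 in the frame of seat2 between -0.004 and 0.004 m) or (horizontal distance between empty1 and seat3 below 0.004 m and z of empty1 in the frame of seat3 between -0.004 and 0.004 m)) and angle between each of empty1, empty2, empty3's own z axis and vertical below 0.06 rad and linear speed of each of empty1, empty2, empty3 below 0.03 m/s and ((horizontal distance between empty2 and seat1 below 0.004 m and z of empty2 in the frame of seat1 between -0.004 and 0.004 m) or (horizontal distance between empty2 and seat2 below 0.004 m and z of empty2 in the frame of seat2 between -0.004 and 0.004 m) or (horizontal distance between empty2 and seat3 below 0.004 m and z of empty2 in the frame of seat3 between -0.004 and 0.004 m)) and ((horizontal distance between empty3 and seat1 below 0.004 m and z of empty3 in the frame of seat1 between -0.004 and 0.004 m) or (horizontal distance between empty3 and seat2 below 0.004 m and z of empty3 in the frame of seat2 between -0.004 and 0.004 m) or (horizontal distance between empty3 and seat3 below 0.004 m and z of empty3 in the frame of seat3 between -0.004 and 0.004 m))), for 0.2 s.
4. the drive lever is pushed all the way away from the robot (above 0.85 rad) (value of joint lever above 0.85 rad), for 0.2 s.
At the end, for the whole second after the job is handed in: every wound former upright (0.08 rad) on the tray floor (within 10 mm of the tray underside); every empty former on a spindle, within 4 mm of its axis and its seat, upright (0.06 rad); all let go and at rest; lever above 0.85 rad (all of step 2 and all of step 3 and value of joint lever above 0.85 rad); the robot touches nothing.
It fails at once if the glue is moved more than 30 mm (distance of glue from where it was at the start of the episode above 0.03 m).
It fails at once if the screwdriver is moved more than 30 mm (distance of screwdriver from where it was at the start of the episode above 0.03 m).
It fails at once if the cup is moved more than 30 mm (distance of cup from where it was at the start of the episode above 0.03 m).
It fails at once if an empty former is dropped down a spindle (falls free, out of the fingers, faster than 0.45 m/s while more than 12 mm above the seat) ((((horizontal distance between empty1 and seat1 below 0.006 m and z of empty1 in the frame of seat1 between 0.012 and 0.09 m) or (horizontal distance between empty1 and seat2 below 0.006 m and z of empty1 in the frame of seat2 between 0.012 and 0.09 m) or (horizontal distance between empty1 and seat3 below 0.006 m and z of empty1 in the frame of seat3 between 0.012 and 0.09 m)) and linear speed of empty1 above 0.45 m/s and contact force between the fingers and empty1 below 0.1 N) or (((horizontal distance between empty2 and seat1 below 0.006 m and z of empty2 in the frame of seat1 between 0.012 and 0.09 m) or (horizontal distance between empty2 and seat2 below 0.006 m and z of empty2 in the frame of seat2 between 0.012 and 0.09 m) or (horizontal distance between empty2 and seat3 below 0.006 m and z of empty2 in the frame of seat3 between 0.012 and 0.09 m)) and linear speed of empty2 above 0.45 m/s and contact force between the fingers and empty2 below 0.1 N) or (((horizontal distance between empty3 and seat1 below 0.006 m and z of empty3 in the frame of seat1 between 0.012 and 0.09 m) or (horizontal distance between empty3 and seat2 below 0.006 m and z of empty3 in the frame of seat2 between 0.012 and 0.09 m) or (horizontal distance between empty3 and seat3 below 0.006 m and z of empty3 in the frame of seat3 between 0.012 and 0.09 m)) and linear speed of empty3 above 0.45 m/s and contact force between the fingers and empty3 below 0.1 N)).
Of wound1, wound2, wound3 only 2 to 3 are there at a start; the rules pass over those that are not, and their reading is None.
Of empty1, empty2, empty3 only 2 to 3 are there at a start; the rules pass over those that are not, and their reading is None.
At some moment in a run one of empty1, empty2, empty3 may be knocked a few centimetres aside while the robot is not near it.
It also fails if it takes over 210 s, if anything falls off the work surface, if the arm or the gripper's body presses on something with over 40 N, if the wrist force passes 120 N, or if a joint passes its speed limit or range.

### The arm

A 7-joint arm with a two-finger parallel gripper is mounted at the origin on the work surface. World frame = base frame: x ahead of the robot, y to its left, z up, the work surface at z = 0. Lengths are in m, angles in rad, forces in N, time in s.
With the tool pointing down it reaches from about 0.4 to 0.85 m from the base axis. Payload 4.5 kg.
Tool frame: the origin (TCP) lies at the very end of the fingers, on their centre line; the grasp point (between the pads) lies 19 mm behind it (r.grip_depth is the distance from the TCP to the grasp point, in m); z points along the fingers, x is the direction in which the jaws open and shut, and the axes are right-handed (so a half turn about z gives the same grasp; the last joint's range is limited). The gripper opens to 88 mm and grips with 3 to 60 N. Pads are 18 mm wide; open, the fingers measure 123 mm over their backs; the gripper's body (75 mm by 187 mm) begins 45 mm behind the grasp point.
Start: joints at [-1.262, 0.689, -0.195, 1.565, 0.157, 0.902, -0.215], TCP at [0.17, 0.602, 0.239] pointing down, gripper open.
Joint ranges: [-3.01, 3.01], [-0.46, 2.08], [-1.47, 1.51], [0.13, 2.56], [-1, 4.14], [0.04, 2.09], [-2.66, 2.66]. Speed limits (rad/s): [2.57, 2.57, 3.14, 3.14, 3.14, 3.14, 3.14].

### API

Orientations are given as a unit quaternion [x, y, z, w].
In Python, from plant import r gives the robot as it stands. The module is installed in compiled form; this text tells all that it offers.
- The arm moves only by the shell command python3 -m jog 'ROWS' [FORCE]. ROWS is JSON, a list of rows, each a list of 5 numbers: the shift along the tool's x, y, z in units of 1 m (1.0 is 1 m), then the turn about the tool's z in units of 360 degrees (1.0 is 360 degrees), then the closure, from 0 (fully open) to 1 (shut). In form: [[dx, dy, dz, yaw, fingers], ...]. A call has 1 to 20 rows; each row shifts and turns the commanded pose from where the row before left it, along the tool's axes as they then stand; what a row does not reach is not made up. A row lasts 1/10 s, in which the tool goes at most 50 mm and 8.59 degrees, less where a joint would pass 70% of its speed; a pose out of reach is approached as far as the arm can. A call with a number of a shift or a turn outside -1 to 1 is refused whole. A call with a gripper value outside its range is refused whole. The fingers move at their own pace and stop on an object; FORCE is the grip in N (left out, the last holds). Time passes only in rows, so rows that do not move let the fingers close. It gives the time, the measured TCP pose, the force and the opening at its end, in the units of the state.
- r.get_state(): the state, without advancing time (a new reading comes with each control period).
- r.snapshot(name): name is "scene" or "top"; returns the picture (420x560x3 uint8, red, green, blue); there is no depth.
- r.get_calibration(name): a dict with "mtx" (3x3 intrinsics, pixels), "R" (3x3) and "t" (3): a world point X has camera coordinates R X + t. Camera axes: x right, y down, z forward; pixel columns grow to the right and rows downward; lengths in m; the calibration is good to about 2 mm. A picture is of the moment at which its call begins. get_calibration takes no time and is no camera call.
- r.finish_job(): hands the job in, once; it reports no verdict.
Trained networks look in the newest picture that a camera, given by its name, has taken for a name from the list of things; names that differ only in an ending like _2 or _b are one class to them, and where a whole thing is asked for, a point or a joint stands for the part that bears it (a point fixed in the world has none). Each returns a list of dicts, best first, with "score" (0 to 1); they miss things now and then, are a little off and sometimes report something else, mostly with a low value. They report only what shows in the picture. A call takes as long as a camera call. They do not tell look-alikes from the thing itself.
- r.cut_out(thing, camera): "pixels" (420x560 bool, what is visible of it) and "rect" ([left, top, right, bottom] in pixels, round what is visible of it).
The state is a dict: "clock": time; "q": joint angles; "qd": joint speeds; "joint_torque": joint torques, N m; "tool_pos": TCP position; "eef_rot": TCP orientation; "contact_force": force on the tool from outside, world axes, zero at the start; "moment": the same for the moment, N m; "opening": opening from 0.0 (shut) to 1.0 (fully open).
Only numpy, scipy, OpenCV 4.12 (cv2) and the standard library are available. Lean on these libraries where they do the work, as an engineer would, in place of code of your own. Each camera call takes 0.05 s, during which the arm holds its last target.

## Working session

There is one attempt and no reset: what is moved stays moved. The work goes in short steps, Python scripts to look and compute and a shell command to move; the robot and the scene stay as the last step left them, time stands still between calls to the robot, and variables do not carry over. Pictures are saved under pics/ and viewed, and the job is handed in when it is done.

```bash
mkdir -p pics
python3 - <<'E'
from plant import r
import cv2
s=r.get_state(); print({k:(v if not hasattr(v,'__len__') else [round(float(x),3) for x in v]) for k,v in s.items()})
for n in ("scene","top"):
    im=r.snapshot(n); cv2.imwrite(f"pics/{n}0.png",im[:,:,::-1])
    c=r.get_calibration(n); print(n,c)
E
```

```text
{'clock': 0.0, 'q': [-1.262, 0.69, -0.194, 1.566, 0.157, 0.902, -0.215], 'qd': [-0.001, 0.001, -0.001, 0.0, 0.0, -0.0, 0.0], 'joint_torque': [-0.0, -52.756, -1.267, -15.343, -0.053, 0.007, 0.0], 'tool_pos': [0.169, 0.601, 0.238], 'eef_rot': [0.797, 0.604, -0.001, 0.001], 'contact_force': [-0.067, -0.277, 0.243], 'moment': [-0.004, -0.024, -0.02], 'opening': 0.999734690313815}
scene {'mtx': array([[537.43200625,   0.        , 273.24121659],
       [  0.        , 537.43200625, 209.47916125],
       [  0.        ,   0.        ,   1.        ]]), 'R': array([[ 0.43121401,  0.90216266, -0.01253036],
       [ 0.76862097, -0.37458645, -0.51856224],
       [-0.47252119,  0.21398021, -0.85494807]]), 't': array([-0.25855284, -0.39595447,  1.61806361])}
top {'mtx': array([[493.87669485,   0.        , 283.06907788],
       [  0.        , 493.87669485, 212.81008466],
       [  0.        ,   0.        ,   1.        ]]), 'R': array([[ 0.14668075, -0.98917207,  0.00483513],
       [-0.96900938, -0.14466963, -0.20022865],
       [ 0.19876009,  0.02468441, -0.97973726]]), 't': array([-0.0816772 ,  0.61877339,  1.17118511])}
```

View pics/scene0.png

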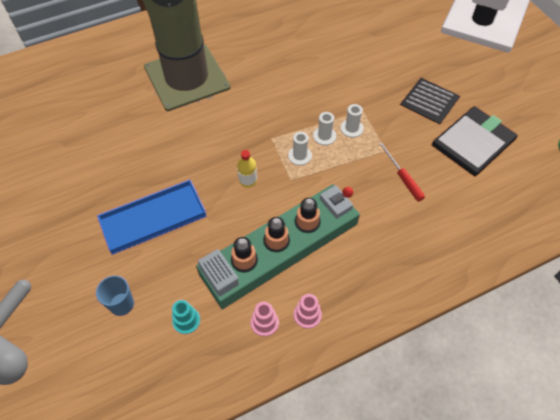

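View pics/top0.png

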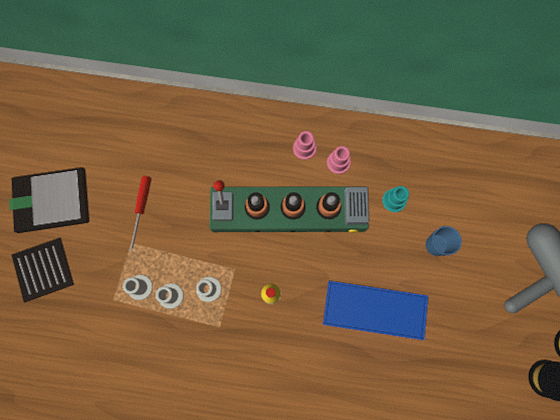

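```bash
cat > h.py <<'E'
from plant import r
import numpy as np, cv2
from scipy.optimize import least_squares, minimize
CAL={n:r.get_calibration(n) for n in("scene","top")}
def proj(n,P):
    c=CAL[n]; P=np.atleast_2d(P); X=P@c["R"].T+c["t"]; u=X@c["mtx"].T; return u[:,:2]/u[:,2:]
def ray(n,uv,z):
    c=CAL[n]; d=np.linalg.solve(c["mtx"],[uv[0],uv[1],1]); d=c["R"].T@d; o=-c["R"].T@c["t"]
    return o+d*(z-o[2])/d[2]
def mask_cyl(n,x,y,segs,S=4):
    m=np.zeros((420*S,560*S),np.uint8); a=np.linspace(0,2*np.pi,40)
    for rad,z0,z1 in segs:
        p=np.concatenate([np.c_[x+rad*np.cos(a),y+rad*np.sin(a),0*a+z] for z in(z0,z1)])
        q=((proj(n,p)+.5)*S).astype(np.int32)
        cv2.fillConvexPoly(m,cv2.convexHull(q),1)
    return cv2.resize(m.astype(np.float32),(560,420),interpolation=cv2.INTER_AREA)
def fit_cyl(masks,x0,segs):
    def cost(p): return sum(((mask_cyl(n,p[0],p[1],segs)-m)**2).sum() for n,m in masks.items())
    res=minimize(cost,x0,method="Nelder-Mead",options=dict(initial_simplex=[x0,np.add(x0,[.01,0]),np.add(x0,[0,.01])],xatol=2e-4,fatol=.5))
    return res.x,res.fun/sum(m.sum() for m in masks.values())
def snap(tag):
    ims={}
    for n in("scene","top"):
        ims[n]=r.snapshot(n); cv2.imwrite(f"pics/{n}_{tag}.png",ims[n][:,:,::-1])
    return ims
E
python3 - <<'E'
from h import *
snap("a"); out={}
for n in("scene","top"):
    for t in("winder","lever","lever_tip","tray","mat","wound1","empty1","glue","screwdriver","cup"):
        for i,d in enumerate(r.cut_out(t,n)):
            m=d["pixels"]; ys,xs=np.nonzero(m)
            if len(xs)==0: continue
            print(n,t,round(d["score"],2),[int(v) for v in d["rect"]],int(m.sum()),xs.mean().round(1),ys.mean().round(1))
            out[f"{n}|{t}|{i}|{d['score']:.2f}"]=m
np.savez_compressed("masks.npz",**out); print(r.get_state()["clock"])
E
```

```text
scene winder 0.89 [193, 183, 356, 308] 6355 277.8 247.5
scene lever 0.69 [338, 188, 353, 200] 135 345.5 193.5
scene lever_tip 0.59 [234, 236, 259, 272] 688 243.3 256.7
scene lever_tip 0.53 [339, 184, 354, 201] 127 346.1 192.7
scene tray 0.66 [99, 181, 206, 253] 4299 151.1 216.4
scene mat 0.86 [271, 113, 386, 182] 3099 329.5 148.7
scene wound1 0.9 [293, 295, 322, 325] 737 307.6 311.9
scene wound1 0.76 [294, 193, 322, 234] 637 307.7 217.7
scene wound1 0.67 [264, 222, 289, 252] 598 276.1 238.5
scene wound1 0.65 [250, 302, 276, 334] 726 264.1 319.4
scene wound1 0.64 [170, 301, 199, 332] 690 184.5 316.9
scene empty1 0.91 [343, 102, 367, 137] 494 352.6 121.8
scene empty1 0.75 [314, 113, 338, 143] 491 325.1 130.0
scene empty1 0.55 [291, 134, 310, 166] 581 299.9 149.5
scene glue 0.89 [239, 145, 258, 188] 635 246.8 168.9
scene glue 0.33 [194, 183, 358, 305] 6432 277.9 247.2
scene screwdriver 0.74 [339, 187, 352, 199] 109 345.4 193.3
scene screwdriver 0.67 [383, 145, 423, 200] 337 410.3 184.0
scene cup 0.68 [98, 277, 137, 317] 1140 115.5 295.5
scene cup 0.67 [196, 183, 361, 308] 6920 278.4 246
[... 424 characters left out ...]
.5
top wound1 0.76 [246, 193, 270, 219] 396 257.1 206.9
top wound1 0.74 [282, 190, 305, 219] 470 293.0 206.5
top wound1 0.69 [295, 131, 316, 158] 499 305.0 145.2
top wound1 0.55 [316, 191, 343, 219] 466 328.7 206.2
top empty1 0.94 [194, 279, 225, 301] 467 208.8 288.3
top empty1 0.59 [316, 191, 344, 219] 456 328.7 206.3
top empty1 0.56 [154, 282, 185, 308] 556 170.1 294.8
top empty1 0.56 [122, 274, 151, 301] 586 137.8 286.2
top empty1 0.17 [206, 179, 373, 231] 6032 287.7 208.8
top glue 0.8 [263, 282, 282, 302] 324 271.1 293.0
top screwdriver 0.68 [131, 174, 153, 240] 379 142.4 196.4
top screwdriver 0.36 [123, 275, 152, 299] 540 138.9 286.1
top cup 0.67 [427, 222, 462, 255] 859 444.1 241.0
1.2
```

Run:
```python
import cv2,numpy as np
s=cv2.imread("pics/scene_a.png");t=cv2.imread("pics/top_a.png")
cv2.imwrite("pics/c1.png",cv2.resize(s[175:335,160:370],None,fx=3.7,fy=3.7,interpolation=cv2.INTER_CUBIC))
cv2.imwrite("pics/c2.png",cv2.resize(t[170:330,110:380],None,fx=2.9,fy=2.9,interpolation=cv2.INTER_CUBIC))
cv2.imwrite("pics/c3.png",cv2.resize(t[170:245,200:380],None,fx=4.4,fy=4.4,interpolation=cv2.INTER_CUBIC))
```

```text
(no output)
```

View pics/c1.png

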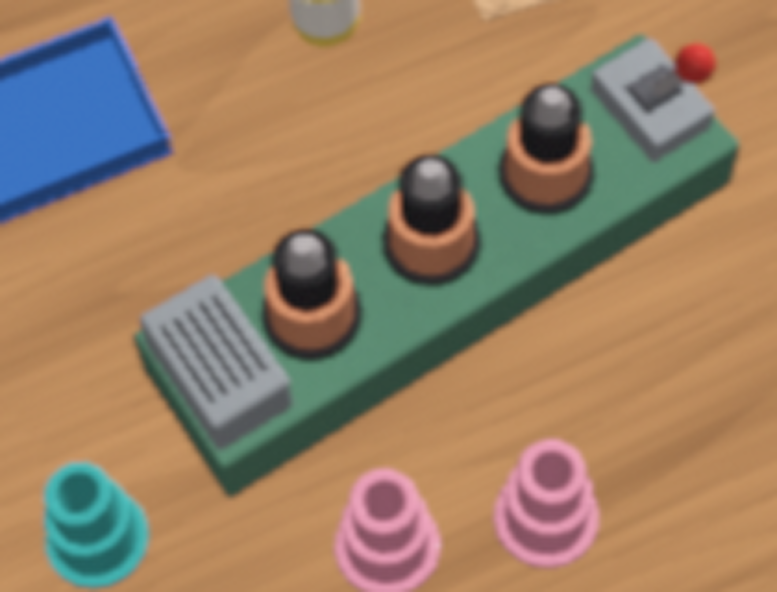

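View pics/c2.png

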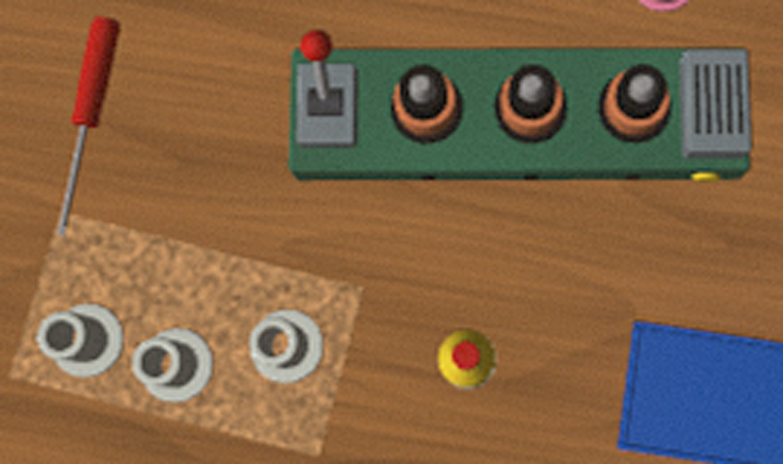

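View pics/c3.png

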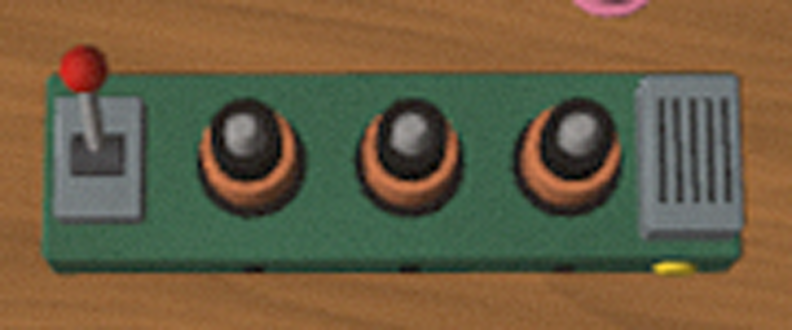

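```bash
cat >> h.py <<'E'
W=[(.032,.055,.061),(.026,.061,.1),(.02,.1,.135),(.011,.135,.141),(.006,.15,.15),(.0095,.145,.145)]
EM=[(.032,.002,.008),(.02,.008,.082)]
def hsv(im): return cv2.cvtColor(im,cv2.COLOR_RGB2HSV)
def local(m,n,xy,h,rad=22):
    c=proj(n,[[xy[0],xy[1],h]])[0]; g=np.zeros_like(m,np.uint8); cv2.circle(g,tuple(int(v) for v in c.round()),rad,1,-1)
    return (m*g).astype(np.float32)
E
python3 - <<'E'
from h import *
ims={n:cv2.imread(f"pics/{n}_a.png")[:,:,::-1].copy() for n in("scene","top")}
tips={"scene":[(242.4,239.9),(276.8,220.4),(308.9,201.2)],"top":[(331.1,199.5),(293.2,199.1),(255.2,199.5)]}
guess=[np.mean([ray(n,tips[n][i],.148)[:2] for n in tips],0) for i in range(3)]
print([ [ray(n,tips[n][i],.148)[:2].round(4) for n in tips] for i in range(3)])
ng={}
for n in ims:
    H=hsv(ims[n]); green=(H[...,0]>60)&(H[...,0]<90)&(H[...,1]>70); ng[n]=~green
    cv2.imwrite(f"pics/ng_{n}.png",ng[n]*255)
for i in range(3):
    full={n:local(ng[n],n,guess[i],.095,24) for n in ims}
    for sub in(["scene"],["top"],["scene","top"]):
        print("spindle",i+1,sub,*fit_cyl({n:full[n] for n in sub},guess[i],W))
# empties
eg=[]
for uv in [(208.8,288.3),(170,294.8),(137.8,286.2)]: eg.append(ray("top",uv,.03)[:2])
for i,g in enumerate(eg):
    full={}
    for n in ims:
        H=hsv(ims[n]); w=(H[...,1]<70); full[n]=local(w,n,g,.035,26)
    for sub in(["scene"],["top"],["scene","top"]):
        print("empty",i,sub,*fit_cyl({n:full[n] for n in sub},g,EM))
E
```

```text
[[array([ 0.6531, -0.0974]), array([ 0.6547, -0.0982])], [array([ 0.6418, -0.0094]), array([ 0.6426, -0.0105])], [array([0.6284, 0.0774]), array([0.6285, 0.0771])]]
spindle 1 ['scene'] [ 0.65034583 -0.09932862] 0.3645037918410042
spindle 1 ['top'] [ 0.65826188 -0.09961951] 0.42532619665513266
spindle 1 ['scene', 'top'] [ 0.65405107 -0.09961103] 0.4309415919010669
spindle 2 ['scene'] [ 0.63713777 -0.01094145] 0.3235285615171138
spindle 2 ['top'] [ 0.64502399 -0.01054415] 0.26712514118975905
spindle 2 ['scene', 'top'] [ 0.64153488 -0.01117167] 0.35038055157593123
spindle 3 ['scene'] [0.62378623 0.0787669 ] 0.38586071047008547
spindle 3 ['top'] [0.63135443 0.0780199 ] 0.2804291213768116
spindle 3 ['scene', 'top'] [0.62846774 0.07840628] 0.3888818884408602
empty 0 ['scene'] [0.40904809 0.17026177] 0.16530589788732394
empty 0 ['top'] [0.41287211 0.17056961] 0.10328291223404255
empty 0 ['scene', 'top'] [0.41193115 0.16995495] 0.17669822563559323
empty 1 ['scene'] [0.37884919 0.26283254] 0.3351037367334906
empty 1 ['top'] [0.3827103 0.2625151] 0.20346108969155843
empty 1 ['scene', 'top'] [0.38150784 0.26224093] 0.307190274931694
empty 2 ['scene'] [0.38805466 0.34372827] 0.22712361878453038
empty 2 ['top'] [0.39243127 0.34432768] 0.16057324372056514
empty 2 ['scene', 'top'] [0.39101659 0.3435439 ] 0.227529734570169[ WARN:0@0.265] global loadsave.cpp:1063 imwrite_ Unsupported depth image for selected encoder is fallbacked to CV_8U.
```

```bash
cat > ov.py <<'E'
from h import *
def overlay(ims,items,crop,tag,f=4):
    """items: list (x,y,segs,color)"""
    outs=[]
    for n in ims:
        x0,y0,x1,y1=crop[n]
        v=cv2.resize(ims[n][y0:y1,x0:x1],None,fx=f,fy=f,interpolation=cv2.INTER_CUBIC)
        a=np.linspace(0,2*np.pi,60)
        for x,y,segs,col in items:
            for rad,z0,z1 in segs:
                for z in(z0,z1):
                    q=(proj(n,np.c_[x+rad*np.cos(a),y+rad*np.sin(a),0*a+z])+.5-[x0,y0])*f
                    cv2.polylines(v,[q.astype(np.int32)],True,col,1)
        cv2.imwrite(f"pics/ov_{tag}_{n}.png",v[:,:,::-1])
E
python3 - <<'E'
from ov import *
ims={n:cv2.imread(f"pics/{n}_a.png")[:,:,::-1].copy() for n in("scene","top")}
it=[(.654,-.0985,W,(255,255,0)),(.6415,-.0106,W,(255,255,0)),(.6285,.078,W,(255,255,0))]+[(x,y,EM,(255,0,0)) for x,y in[(.4119,.1702),(.3815,.2625),(.391,.3438)]]
overlay(ims,it,dict(scene=(190,90,380,300),top=(110,180,370,320)),"a",2.85)
E
```

```text
(no output)
```

View pics/ov_a_scene.png

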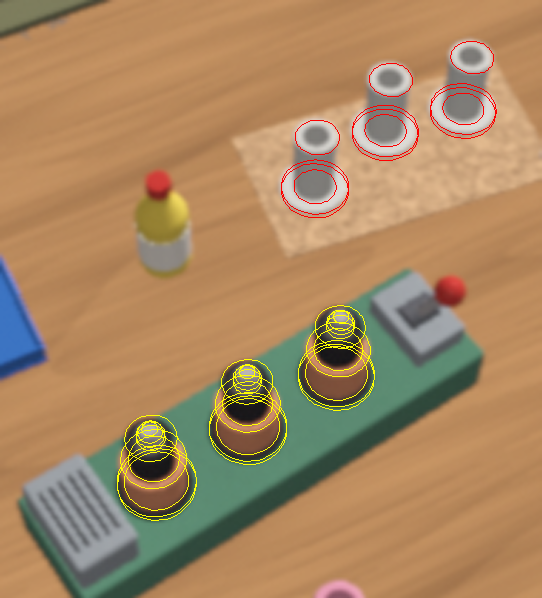

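View pics/ov_a_top.png

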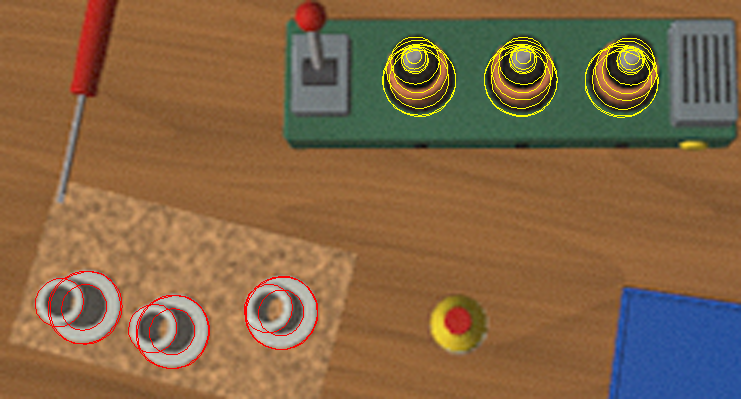

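```bash
cat >> h.py <<'E'
def st():
    s=r.get_state(); q=np.array(s["eef_rot"]); p=np.array(s["tool_pos"])
    from scipy.spatial.transform import Rotation as Ro
    return s,p,Ro.from_quat(q).as_matrix()
def plan(tgt,yaw=None):
    s,p,R=st(); d=R.T@(np.array(tgt)-p); a=np.degrees(np.arctan2(R[1,0],R[0,0]))
    print("t",round(s["clock"],2),"pos",p.round(4),"yaw",a.round(2),"tilt",np.degrees(np.arccos(-R[2,2])).round(2),"F",np.round(s["contact_force"],1),"open",round(s["opening"]*88,1))
    print("tool shift",d.round(4), "" if yaw is None else "turn %.4f"%(-((yaw-a+180)%360-180)/360))
YW=8.2; aw=np.radians(YW)
S2=np.array([.6413,-.0104]); ux=np.array([np.cos(aw),np.sin(aw)]); uy=np.array([-np.sin(aw),np.cos(aw)])
SEAT={1:S2-.09*uy,2:S2,3:S2+.09*uy}
PIV=SEAT[3]+.085*uy
E
python3 - <<'E'
from h import *
m=np.load("masks.npz")
ims={n:cv2.imread(f"pics/{n}_a.png")[:,:,::-1].copy() for n in("scene","top")}
print("ball pred",PIV+.038*ux, SEAT)
for n,c in(("scene",(347,192)),("top",(219,186))):
    H=hsv(ims[n]); red=((H[...,0]<8)|(H[...,0]>172))&(H[...,1]>150)
    g=np.zeros(red.shape,np.uint8); cv2.circle(g,c,12,1,-1); ys,xs=np.nonzero(red&(g>0)); print(n,"ball",xs.mean(),ys.mean(),ray(n,(xs.mean(),ys.mean()),.147))
    blue=((H[...,0]>100)&(H[...,0]<125)&(H[...,1]>150)).astype(np.uint8)
    if n=="top":blue[:270]=0
    k,l,sx,_=cv2.connectedComponentsWithStats(blue); i=1+np.argmax(sx[1:,4]); ys,xs=np.nonzero(l==i)
    P=np.array([ray(n,(x,y),.012)[:2] for x,y in zip(xs,ys)],np.float32); print("tray",cv2.minAreaRect(P))
for n in("scene","top"):
  for t in("glue","cup"):
    k=[k for k in m if k.startswith(f"{n}|{t}|0")][0]; ys,xs=np.nonzero(m[k]); print(t,n,ray(n,(xs.mean(),ys.mean()),.05).round(3))
plan([.17,.60,.24],YW)
E
```

```text
ball pred [0.65395143 0.16823074] {1: array([ 0.6541366 , -0.09947986]), 2: array([ 0.6413, -0.0104]), 3: array([0.6284634 , 0.07867986])}
scene ball 347.5813953488372 191.41860465116278 [0.6431418  0.16899672 0.147     ]
tray ((0.41930243372917175, -0.2536051273345947), (0.24596408009529114, 0.11732005327939987), 89.79124450683594)
top ball 218.24418604651163 185.37209302325581 [0.64956978 0.16845182 0.147     ]
tray ((0.4236581325531006, -0.2535536587238312), (0.25176897644996643, 0.10874053835868835), 89.91419982910156)
glue scene [0.419 0.012 0.05 ]
cup scene [ 0.607 -0.395  0.05 ]
glue top [0.425 0.01  0.05 ]
cup top [ 0.615 -0.398  0.05 ]
t 1.2 pos [0.1696 0.6015 0.2387] yaw 74.25 tilt 0.0 F [-0.2  0.1  0.2] open 88.0
tool shift [-0.0014  0.0008 -0.0013] turn 0.1835
```

```bash
python3 -m jog '[[0,0,0,0.02,1],[0,0,0,0.023,1],[0,0,0,0.023,1],[0,0,0,0.023,1],[0,0,0,0.023,1],[0,0,0,0.023,1],[0,0,0,0.023,1],[0,0,0,0.0225,1],[0,0,0,0.003,1],[0,0,0,0,1],[0,0,0,0,1]]' 20
python3 - <<'E'
from h import *
plan([*(PIV+.09*ux),.22],YW)
E
```

```text
clock: 2.3
tool_pos: [0.1695, 0.6016, 0.2387]
eef_rot: [0.997, 0.073, -0.0, -0.0]
contact_force: [-0.3, -0.6, -0.3]
opening: 0.029
t 2.3 pos [0.1695 0.6016 0.2387] yaw 8.34 tilt 0.01 F [-0.3 -0.6 -0.3] open 2.6
tool shift [0.4685 0.4992 0.0186] turn 0.0004
```

```bash
python3 -m jog '[[0.0234,0.025,0.001,0,1],[0.0234,0.025,0.001,0,1],[0.0234,0.025,0.001,0,1],[0.0234,0.025,0.001,0,1],[0.0234,0.025,0.001,0,1],[0.0234,0.025,0.001,0,1],[0.0234,0.025,0.001,0,1],[0.0234,0.025,0.001,0,1],[0.0234,0.025,0.001,0,1],[0.0234,0.025,0.001,0,1],[0.0234,0.025,0.001,0,1],[0.0234,0.025,0.001,0,1],[0.0234,0.025,0.001,0,1],[0.0234,0.025,0.001,0,1],[0.0234,0.025,0.001,0,1],[0.0234,0.025,0.001,0,1],[0.0234,0.025,0.001,0,1],[0.0234,0.025,0.001,0,1],[0.0234,0.025,0,0,1],[0.0234,0.0242,0,0,1]]'
python3 -m jog '[[0,0,0.02,0,1],[0,0,0.03,0,1],[0,0,0.03,0,1],[0,0,0.01,0,1],[0,0,0,0,1],[0,0,0,0,1]]'
python3 - <<'E'
from h import *
plan([*(PIV+.06*ux),.125],YW)
ims=snap("b")
for n in ims:
    p=proj(n,st()[1][None])[0]; print(n,p)
    x,y=p.astype(int); v=ims[n][y-60:y+60,x-80:x+80].copy(); cv2.imwrite(f"pics/b_{n}.png",cv2.drawMarker(cv2.resize(v,None,fx=4,fy=4),(int((p[0]-x+80.5)*4),int((p[1]-y+60.5)*4)),(255,255,0))[:,:,::-1])
E
```

```text
clock: 4.3
tool_pos: [0.705, 0.1728, 0.2207]
eef_rot: [0.997, 0.072, -0.0, -0.0]
contact_force: [-1.1, 0.1, -0.8]
opening: 0.005
clock: 4.9
tool_pos: [0.7049, 0.1743, 0.132]
eef_rot: [0.997, 0.072, 0.001, -0.0]
contact_force: [-0.1, -0.3, 0.2]
opening: 0.007
t 4.9 pos [0.7049 0.1743 0.132 ] yaw 8.22 tilt 0.13 F [-0.1 -0.3  0.2] open 0.6
tool shift [-0.0293 -0.0012  0.007 ] turn 0.0000
scene [362.77602371 214.79451919]
top [220.50816858 164.27184718]
```

View pics/b_scene.png

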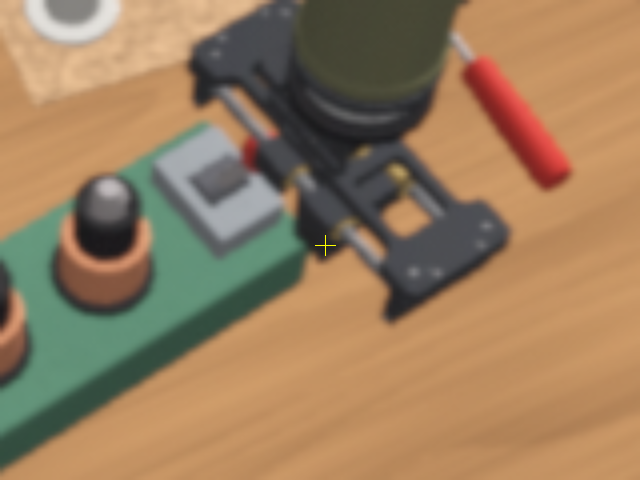

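View pics/b_top.png

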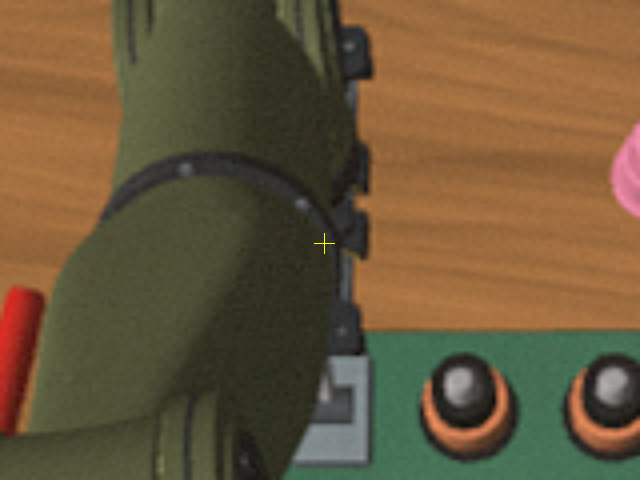

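```bash
python3 -m jog '[[-0.01,-0.001,0.007,0,1],[-0.01,0,0,0,1],[-0.01,0,0,0,1],[-0.01,0,0,0,1],[-0.01,0,0,0,1],[-0.01,0,0,0,1],[-0.01,0,0,0,1],[-0.01,0,0,0,1],[-0.008,0,0,0,1],[0,0,0,0,1]]'
python3 - <<'E'
from h import *
plan([*(PIV-.006*ux),.125],YW)
E
```

```text
clock: 6.0
tool_pos: [0.6164, 0.1628, 0.1248]
eef_rot: [0.997, 0.072, 0.0, -0.0]
contact_force: [0.2, -0.1, -1.0]
opening: 0.007
t 6.0 pos [0.6164 0.1628 0.1248] yaw 8.22 tilt 0.04 F [ 0.2 -0.1 -1. ] open 0.7
tool shift [-0.006  -0.0001 -0.0002] turn 0.0000
```

```bash
python3 -m jog '[[-0.003,0,0,0,1],[-0.003,0,0,0,1],[0,0,0,0,1],[0,0,0,0,1]]'; python3 -m jog '[[-0.003,0,0,0,1],[0,0,0,0,1],[0,0,0,0,1]]'
python3 - <<'E'
from h import *
ims=snap("c"); plan([*PIV,.125])
p=proj("scene",[[*PIV,.15]])[0].astype(int); x,y=p
cv2.imwrite("pics/c_s.png",cv2.resize(ims["scene"][y-50:y+50,x-65:x+65],None,fx=5,fy=5)[:,:,::-1])
E
```

```text
clock: 6.4
tool_pos: [0.6109, 0.1619, 0.1237]
eef_rot: [0.997, 0.071, 0.0, -0.0]
contact_force: [0.3, 0.8, 0.5]
opening: 0.006
clock: 6.7
tool_pos: [0.6086, 0.1615, 0.1239]
eef_rot: [0.997, 0.071, 0.001, -0.0]
contact_force: [2.8, 0.7, -0.6]
opening: 0.001
t 6.8 pos [0.6086 0.1615 0.1239] yaw 8.2 tilt 0.09 F [ 3.2  0.4 -0.2] open 0.6
tool shift [ 0.0079 -0.0002 -0.0011]
```

View pics/c_s.png

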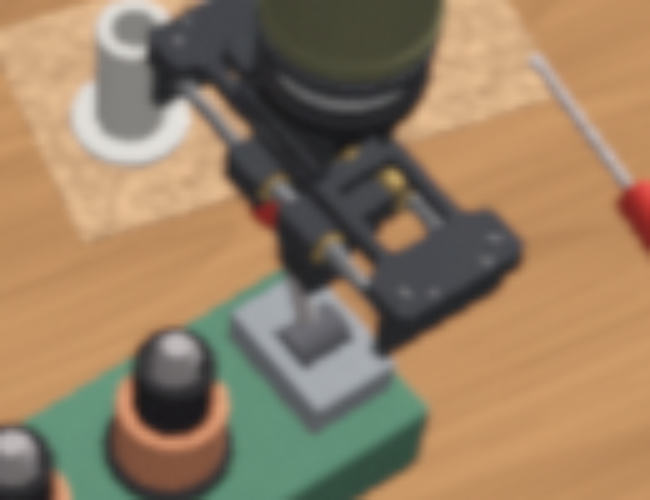

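```bash
python3 -m jog '[[-0.002,0,0,0,1],[0,0,0,0,1],[0,0,0,0,1]]'; python3 -m jog '[[0.02,0,0,0,1],[0,0,-0.03,0,0.5],[0,0,-0.04,0,0],[0,0,-0.035,0,0],[0,0,0,0,0],[0,0,0,0,0]]'
python3 - <<'E'
from h import *
ims=snap("d"); plan([*SEAT[3],.225],YW)
x,y=proj("scene",[[*PIV,.15]])[0].astype(int)
cv2.imwrite("pics/d_s.png",cv2.resize(ims["scene"][y-50:y+50,x-65:x+65],None,fx=5,fy=5)[:,:,::-1])
E
```

```text
clock: 7.1
tool_pos: [0.6082, 0.1614, 0.1243]
eef_rot: [0.997, 0.071, 0.003, -0.0]
contact_force: [6.7, 1.3, -1.7]
opening: 0.001
clock: 7.7
tool_pos: [0.6246, 0.1638, 0.2289]
eef_rot: [0.997, 0.072, -0.001, -0.0]
contact_force: [0.2, -0.6, -0.3]
opening: 0.434
t 7.8 pos [0.6239 0.1636 0.2272] yaw 8.21 tilt 0.24 F [ 0.5 -0.7 -0.4] open 46.5
tool shift [-0.0076  0.0847  0.0022] turn 0.0000
```

View pics/d_s.png

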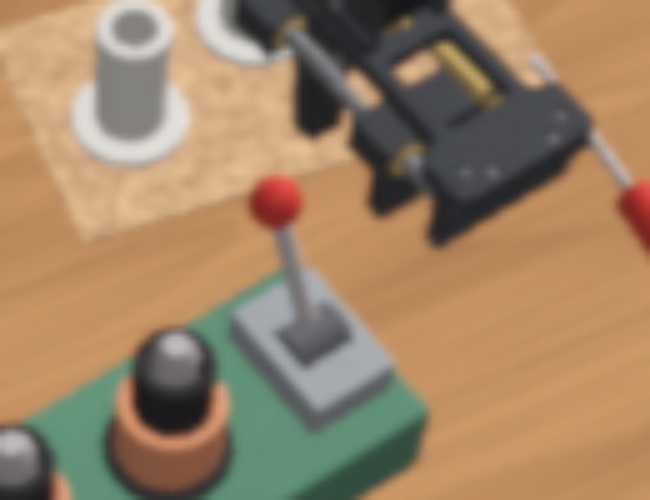

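```bash
python3 -m jog '[[-0.0026,0.025,0,0,0],[-0.0025,0.03,0,0,0],[-0.0025,0.03,0,0,0],[0,0,0,0,0],[0,0,0.03,0,0],[0,0,0.03,0,0],[0,0,0.03,0,0],[0,0,0.02,0,0],[0,0,0.012,0,0],[0,0,0,0,0],[0,0,0,0,0]]' 30
python3 - <<'E'
from h import *
plan([*SEAT[3],.105],YW)
E
```

```text
clock: 8.9
tool_pos: [0.6303, 0.0791, 0.1069]
eef_rot: [0.997, 0.072, 0.0, -0.0]
contact_force: [0.7, 0.4, 1.2]
opening: 0.999
t 8.9 pos [0.6303 0.0791 0.1069] yaw 8.21 tilt 0.02 F [0.7 0.4 1.2] open 87.9
tool shift [-0.0019  0.0002  0.0019] turn 0.0000
```

```bash
python3 -m jog '[[-0.002,0,0.002,0,0],[0,0,0,0,1],[0,0,0,0,1],[0,0,0,0,1],[0,0,0,0,1],[0,0,0,0,1],[0,0,0,0,1],[0,0,0,0,1],[0,0,0,0,1],[0,0,0,0,1]]' 30
python3 - <<'E'
from h import *
plan([*SEAT[3],.105],YW)
E
```

```text
clock: 9.9
tool_pos: [0.6293, 0.0786, 0.1051]
eef_rot: [0.997, 0.071, 0.001, -0.0]
contact_force: [2.9, 0.1, 1.6]
opening: 0.445
t 9.9 pos [0.6293 0.0786 0.1051] yaw 8.19 tilt 0.13 F [2.9 0.1 1.6] open 39.1
tool shift [-0.0008 -0.0002  0.0001] turn -0.0000
```

```bash
python3 -m jog '[[0,0,-0.01,0,1],[0,0,-0.02,0,1],[0,0,-0.02,0,1],[0,0,-0.03,0,1],[0,0,-0.03,0,1],[0,0,-0.02,0,1],[0,0,0,0,1],[0,0,0,0,1]]' 30
python3 - <<'E'
from h import *
plan([.422,-.3336,.235],YW)
E
```

```text
clock: 10.7
tool_pos: [0.6268, 0.0782, 0.2336]
eef_rot: [0.997, 0.072, -0.002, 0.0]
contact_force: [0.3, 0.1, -3.0]
opening: 0.447
t 10.7 pos [0.6268 0.0782 0.2336] yaw 8.2 tilt 0.18 F [ 0.3  0.1 -3. ] open 39.3
tool shift [-0.2614  0.3784 -0.0006] turn 0.0000
```

```bash
python3 -m jog '[[-0.01,0.0144,0,0,1],[-0.0187,0.027,0,0,1],[-0.0187,0.027,0,0,1],[-0.0187,0.027,0,0,1],[-0.0187,0.027,0,0,1],[-0.0187,0.027,0,0,1],[-0.0187,0.027,0,0,1],[-0.0187,0.027,0,0,1],[-0.0187,0.027,0,0,1],[-0.0187,0.027,0,0,1],[-0.0187,0.027,0,0,1],[-0.0187,0.027,0,0,1],[-0.0187,0.027,0,0,1],[-0.0187,0.027,0,0,1],[-0.0083,0.013,0,0,1],[0,0,0,0,1],[0,0,0,0,1]]'
python3 - <<'E'
from h import *
plan([.422,-.3336,.06],YW)
ims=snap("e"); x,y=proj("scene",[[.422,-.25,.1]])[0].astype(int)
cv2.imwrite("pics/e_s.png",cv2.resize(ims["scene"][y-80:y+80,max(0,x-110):x+110],None,fx=3.5,fy=3.5)[:,:,::-1])
E
```

```text
clock: 12.4
tool_pos: [0.424, -0.3314, 0.2339]
eef_rot: [0.997, 0.072, -0.0, -0.001]
contact_force: [-0.3, 0.1, -2.2]
opening: 0.447
t 12.4 pos [ 0.424  -0.3314  0.2339] yaw 8.27 tilt 0.16 F [-0.3  0.1 -2.2] open 39.3
tool shift [-0.0022  0.0023  0.1739] turn 0.0002
```

View pics/e_s.png

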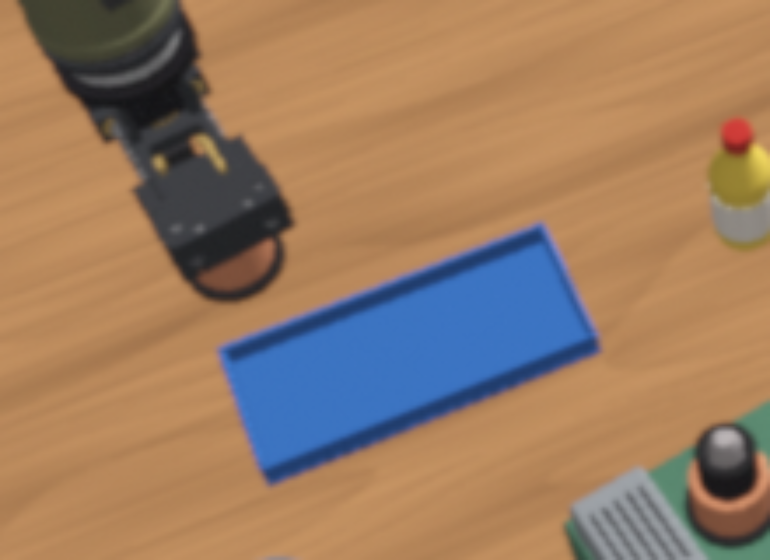

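```bash
python3 -m jog '[[-0.002,0.002,0.02,0,1],[0,0,0.03,0,1],[0,0,0.03,0,1],[0,0,0.03,0,1],[0,0,0.03,0,1],[0,0,0.02,0,1],[0,0,0.01,0,1],[0,0,0.004,0,1],[0,0,0,0,1],[0,0,0,0,1]]'
python3 - <<'E'
from h import *
plan([.422,-.3336,.055],YW)
E
```

```text
clock: 13.5
tool_pos: [0.4226, -0.3358, 0.0616]
eef_rot: [0.997, 0.072, 0.001, 0.0]
contact_force: [0.7, 0.5, -3.2]
opening: 0.447
t 13.5 pos [ 0.4226 -0.3358  0.0616] yaw 8.22 tilt 0.11 F [ 0.7  0.5 -3.2] open 39.3
tool shift [-0.0003 -0.0023  0.0066] turn 0.0000
```

```bash
python3 -m jog '[[0,-0.002,0.003,0,1],[0,0,0.002,0,1],[0,0,0.001,0,1],[0,0,0,0,1],[0,0,0,0,1]]'
```

```text
clock: 14.0
tool_pos: [0.4216, -0.3336, 0.0549]
eef_rot: [0.997, 0.071, 0.0, 0.0]
contact_force: [-0.1, 0.2, 1.2]
opening: 0.448
```

```bash
python3 -m jog '[[0,0,0,0,0.6],[0,0,0,0,0],[0,0,0,0,0],[0,0,0,0,0],[0,0,0,0,0],[0,0,-0.02,0,0],[0,0,-0.03,0,0],[0,0,-0.04,0,0],[0,0,-0.04,0,0],[0,0,-0.04,0,0],[0,0,0,0,0],[0,0,0,0,0]]'
python3 - <<'E'
from h import *
plan([*SEAT[2],.225],YW)
ims=snap("f"); x,y=proj("scene",[[.422,-.25,.1]])[0].astype(int)
cv2.imwrite("pics/f_s.png",cv2.resize(ims["scene"][y-80:y+100,max(0,x-110):x+150],None,fx=3,fy=3)[:,:,::-1])
E
```

```text
clock: 15.2
tool_pos: [0.4217, -0.3339, 0.2254]
eef_rot: [0.997, 0.071, 0.001, 0.001]
contact_force: [-0.5, -0.9, -0.0]
opening: 1.0
t 15.2 pos [ 0.4217 -0.3339  0.2254] yaw 8.19 tilt 0.11 F [-0.5 -0.9 -0. ] open 88.0
tool shift [ 0.2634 -0.2889  0.0004] turn -0.0000
```

View pics/f_s.png

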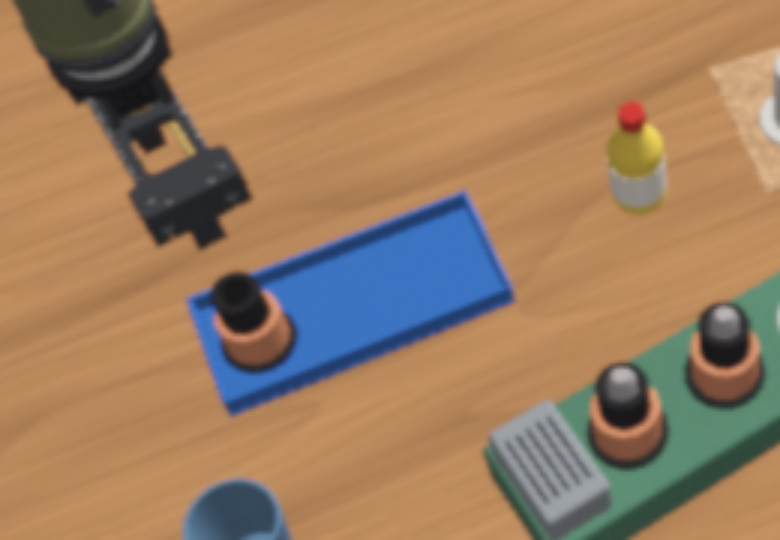

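```bash
python3 -m jog '[[0.0134,-0.0139,0,0,0],[0.025,-0.0275,0,0,0],[0.025,-0.0275,0,0,0],[0.025,-0.0275,0,0,0],[0.025,-0.0275,0,0,0],[0.025,-0.0275,0,0,0],[0.025,-0.0275,0,0,0],[0.025,-0.0275,0,0,0],[0.025,-0.0275,0,0,0],[0.025,-0.0275,0,0,0],[0.025,-0.0275,0,0,0],[0,0,0,0,0],[0,0,0,0,0],[0,0,0.03,0,0],[0,0,0.03,0,0],[0,0,0.03,0,0],[0,0,0.02,0,0],[0,0,0.01,0,0],[0,0,0,0,0],[0,0,0,0,0]]'
python3 - <<'E'
from h import *
plan([*SEAT[2],.105],YW)
E
```

```text
clock: 17.3
tool_pos: [0.6412, -0.011, 0.1053]
eef_rot: [0.997, 0.071, 0.0, 0.0]
contact_force: [-0.1, -0.2, 0.3]
opening: 1.001
t 17.3 pos [ 0.6412 -0.011   0.1053] yaw 8.14 tilt 0.04 F [-0.1 -0.2  0.3] open 88.1
tool shift [ 0.0002 -0.0006  0.0003] turn -0.0002
```

```bash
python3 -m jog '[[0,0,0,0,1],[0,0,0,0,1],[0,0,0,0,1],[0,0,0,0,1],[0,0,0,0,1],[0,0,0,0,1],[0,0,0,0,1],[0,0,0,0,1]]' 30
python3 - <<'E'
from h import *
plan([*SEAT[2],.105],YW)
E
python3 -m jog '[[0,0,-0.01,0,1],[0,0,-0.02,0,1],[0,0,-0.02,0,1],[0,0,-0.03,0,1],[0,0,-0.03,0,1],[0,0,-0.02,0,1],[0,0,0,0,1],[0,0,0,0,1]]' 30
python3 - <<'E'
from h import *
plan([.422,-.2536,.235],YW)
E
```

```text
clock: 18.1
tool_pos: [0.6424, -0.0099, 0.1053]
eef_rot: [0.997, 0.072, 0.002, -0.0]
contact_force: [2.7, -0.5, 1.4]
opening: 0.445
t 18.1 pos [ 0.6424 -0.0099  0.1053] yaw 8.21 tilt 0.18 F [ 2.7 -0.5  1.4] open 39.1
tool shift [-0.0012  0.0003  0.0003] turn 0.0000
clock: 18.9
tool_pos: [0.6397, -0.0102, 0.2336]
eef_rot: [0.997, 0.071, -0.001, -0.0]
contact_force: [-0.9, 0.3, -2.2]
opening: 0.442
t 18.9 pos [ 0.6397 -0.0102  0.2336] yaw 8.2 tilt 0.17 F [-0.9  0.3 -2.2] open 38.9
tool shift [-0.2502  0.2099 -0.0008] turn -0.0000
```

```bash
python3 -m jog '[[-0.0122,0.0109,0,0,1],[-0.0238,0.0199,0,0,1],[-0.0238,0.0199,0,0,1],[-0.0238,0.0199,0,0,1],[-0.0238,0.0199,0,0,1],[-0.0238,0.0199,0,0,1],[-0.0238,0.0199,0,0,1],[-0.0238,0.0199,0,0,1],[-0.0238,0.0199,0,0,1],[-0.0238,0.0199,0,0,1],[-0.0238,0.0199,0,0,1],[0,0,0,0,1],[0,0,0,0,1],[0,0,0.03,0,1],[0,0,0.03,0,1],[0,0,0.03,0,1],[0,0,0.03,0,1],[0,0,0.03,0,1],[0,0,0.022,0,1],[0,0,0,0,1]]'
python3 - <<'E'
from h import *
plan([.422,-.2536,.055],YW)
E
```

```text
clock: 20.9
tool_pos: [0.4225, -0.251, 0.0597]
eef_rot: [0.997, 0.073, -0.002, -0.002]
contact_force: [0.2, 0.5, -2.2]
opening: 0.448
t 20.9 pos [ 0.4225 -0.251   0.0597] yaw 8.35 tilt 0.37 F [ 0.2  0.5 -2.2] open 39.5
tool shift [-0.0008  0.0026  0.0047] turn 0.0004
```

```bash
python3 -m jog '[[0,0,0.001,0,1],[0,0,0.002,0,1],[0,0,0.001,0,1],[0,0,0,0,1],[0,0,0,0,1]]'
```

```text
clock: 21.4
tool_pos: [0.4236, -0.2537, 0.0592]
eef_rot: [0.997, 0.071, 0.0, 0.0]
contact_force: [-0.7, -0.2, -2.7]
opening: 0.451
```

```bash
python3 -m jog '[[0,0,0.002,0,1],[0,0,0.002,0,1],[0,0,0,0,1],[0,0,0,0,1],[0,0,0,0,1]]'
```

```text
clock: 21.9
tool_pos: [0.4236, -0.2537, 0.055]
eef_rot: [0.997, 0.071, 0.0, 0.0]
contact_force: [-0.4, 0.8, 6.0]
opening: 0.446
```

```bash
python3 -m jog '[[0,0,0,0,0.6],[0,0,0,0,0],[0,0,0,0,0],[0,0,0,0,0],[0,0,0,0,0],[0,0,-0.02,0,0],[0,0,-0.03,0,0],[0,0,-0.04,0,0],[0,0,-0.04,0,0],[0,0,-0.04,0,0],[0,0,0,0,0],[0,0,0,0,0]]'
python3 - <<'E'
from h import *
plan([*(SEAT[1]+.001*ux),.225],YW)
E
```

```text
clock: 23.1
tool_pos: [0.4235, -0.2537, 0.2253]
eef_rot: [0.997, 0.071, 0.001, 0.0]
contact_force: [-0.6, 0.5, -0.3]
opening: 0.997
t 23.1 pos [ 0.4235 -0.2537  0.2253] yaw 8.19 tilt 0.1 F [-0.6  0.5 -0.3] open 87.7
tool shift [ 0.2513 -0.1198  0.0005] turn -0.0000
```

```bash
python3 -m jog '[[0.0133,-0.0068,0,0,0],[0.0238,-0.0113,0,0,0],[0.0238,-0.0113,0,0,0],[0.0238,-0.0113,0,0,0],[0.0238,-0.0113,0,0,0],[0.0238,-0.0113,0,0,0],[0.0238,-0.0113,0,0,0],[0.0238,-0.0113,0,0,0],[0.0238,-0.0113,0,0,0],[0.0238,-0.0113,0,0,0],[0.0238,-0.0113,0,0,0],[0,0,0,0,0],[0,0,0,0,0],[0,0,0.03,0,0],[0,0,0.03,0,0],[0,0,0.03,0,0],[0,0,0.02,0,0],[0,0,0.01,0,0],[0,0,0,0,0],[0,0,0,0,0]]'
python3 - <<'E'
from h import *
plan([*(SEAT[1]+.001*ux),.105],YW)
E
python3 -m jog '[[0,0,0,0,1],[0,0,0,0,1],[0,0,0,0,1],[0,0,0,0,1],[0,0,0,0,1],[0,0,0,0,1],[0,0,0,0,1],[0,0,0,0,1]]' 30
python3 - <<'E'
from h import *
plan([*(SEAT[1]+.001*ux),.105],YW)
E
```

```text
clock: 25.1
tool_pos: [0.6552, -0.0997, 0.1053]
eef_rot: [0.997, 0.071, 0.0, 0.0]
contact_force: [-0.6, -0.6, -0.0]
opening: 1.0
t 25.1 pos [ 0.6552 -0.0997  0.1053] yaw 8.16 tilt 0.05 F [-0.6 -0.6 -0. ] open 88.0
tool shift [-0.     -0.0003  0.0003] turn -0.0001
clock: 25.9
tool_pos: [0.6559, -0.0991, 0.1051]
eef_rot: [0.997, 0.072, 0.001, 0.0]
contact_force: [2.1, 0.3, 0.7]
opening: 0.445
t 25.9 pos [ 0.6559 -0.0991  0.1051] yaw 8.2 tilt 0.11 F [2.1 0.3 0.7] open 39.2
tool shift [-0.0008  0.0001  0.0001] turn 0.0000
```

```bash
python3 -m jog '[[0,0,-0.01,0,1],[0,0,-0.02,0,1],[0,0,-0.02,0,1],[0,0,-0.03,0,1],[0,0,-0.03,0,1],[0,0,-0.02,0,1],[0,0,0,0,1],[0,0,0,0,1]]' 30
python3 - <<'E'
from h import *
plan([.422,-.1736,.235],YW)
E
```

```text
clock: 26.7
tool_pos: [0.654, -0.0991, 0.2338]
eef_rot: [0.997, 0.071, -0.001, -0.0]
contact_force: [0.4, 0.1, -2.4]
opening: 0.445
t 26.7 pos [ 0.654  -0.0991  0.2338] yaw 8.19 tilt 0.12 F [ 0.4  0.1 -2.4] open 39.1
tool shift [-0.2402  0.0407 -0.0007] turn -0.0000
```

```bash
python3 -m jog '[[-0.0115,0.0017,0,0,1],[-0.0227,0.0039,0,0,1],[-0.0227,0.0039,0,0,1],[-0.0227,0.0039,0,0,1],[-0.0227,0.0039,0,0,1],[-0.0227,0.0039,0,0,1],[-0.0227,0.0039,0,0,1],[-0.0227,0.0039,0,0,1],[-0.0227,0.0039,0,0,1],[-0.0227,0.0039,0,0,1],[-0.0227,0.0039,0,0,1],[0,0,0,0,1],[0,0,0,0,1],[0,0,0.03,0,1],[0,0,0.03,0,1],[0,0,0.03,0,1],[0,0,0.03,0,1],[0,0,0.03,0,1],[0,0,0.02,0,1],[0,0,0.003,0,1]]'
python3 -m jog '[[0,0,0,0,1],[0,0,0.001,0,1],[0,0,0.001,0,1],[0,0,0,0,1],[0,0,0,0,1]]'
python3 - <<'E'
from h import *
plan([.422,-.1736,.055],YW)
E
```

```text
clock: 28.7
tool_pos: [0.4245, -0.1723, 0.059]
eef_rot: [0.997, 0.072, -0.002, -0.001]
contact_force: [-0.3, -0.2, -1.0]
opening: 0.441
clock: 29.2
tool_pos: [0.425, -0.1736, 0.0602]
eef_rot: [0.997, 0.071, 0.001, 0.0]
contact_force: [-0.5, 0.0, -1.8]
opening: 0.44
t 29.2 pos [ 0.425  -0.1736  0.0602] yaw 8.19 tilt 0.07 F [-0.5  0.  -1.8] open 38.7
tool shift [-0.003  -0.0004  0.0052] turn -0.0000
```

```bash
python3 -m jog '[[-0.002,0,0.002,0,1],[0,0,0.002,0,1],[0,0,0.001,0,1],[0,0,0,0,1],[0,0,0,0,1],[0,0,0,0,1]]'
python3 -m jog '[[0,0,0,0,0.6],[0,0,0,0,0],[0,0,0,0,0],[0,0,0,0,0],[0,0,0,0,0],[0,0,-0.02,0,0],[0,0,-0.03,0,0],[0,0,-0.04,0,0],[0,0,-0.04,0,0],[0,0,-0.04,0,0],[0,0,0,0,0],[0,0,0,0,0]]'
python3 - <<'E'
from h import *
snap("g"); plan([.412,.0,.225],YW)
E
```

```text
clock: 29.8
tool_pos: [0.4226, -0.1737, 0.0548]
eef_rot: [0.997, 0.071, -0.0, -0.0]
contact_force: [-0.3, 0.2, 3.3]
opening: 0.443
clock: 31.0
tool_pos: [0.4229, -0.1738, 0.2252]
eef_rot: [0.997, 0.071, 0.001, 0.0]
contact_force: [-0.3, 0.9, 0.2]
opening: 0.999
t 31.1 pos [ 0.4218 -0.1734  0.2236] yaw 8.2 tilt 0.14 F [ 0.1 -0.4 -0.3] open 88.4
tool shift [ 0.015  -0.1731 -0.0012] turn 0.0000
```

View pics/scene_g.png

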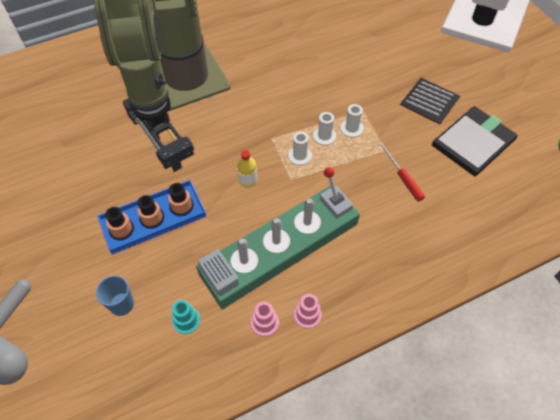

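View pics/top_g.png

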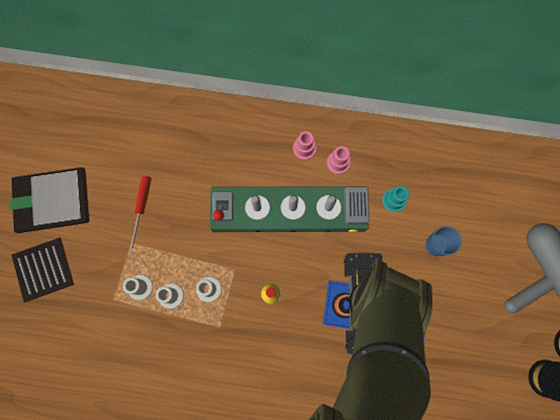

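Run:
```python
from h import *
ims={n:cv2.imread(f"pics/{n}_g.png")[:,:,::-1].copy() for n in("scene","top")}
for i in SEAT:
  for n in ims:
    H=hsv(ims[n]); w=((H[...,1]<60)&(H[...,2]>150)).astype(np.uint8)
    m=local(w,n,SEAT[i],.055,18); c,_=cv2.findContours(m.astype(np.uint8),0,2)
    c=max(c,key=cv2.contourArea); P=np.array([ray(n,p[0],.055)[:2] for p in cv2.convexHull(c)],np.float32)
    (x,y),rr=cv2.minEnclosingCircle(P); e=cv2.fitEllipse(P); print(i,n,(round(x,4),round(y,4)),round(rr,4),np.round(e[0],4),np.round(e[1],4),SEAT[i].round(4))
eg=[(.412,.170),(.3815,.2625),(.391,.3437)]
for i,g in enumerate(eg):
    full={}
    for n in ims:
        H=hsv(ims[n]); full[n]=local(H[...,1]<70,n,g,.035,26)
    for sub in(["scene"],["top"]):
        print("empty",i,sub,*fit_cyl({n:full[n] for n in sub},g,EM))
```

```text
1 scene (0.6572, -0.1051) 0.0387 [ 0.6563 -0.1052] [0.0675 0.077 ] [ 0.6541 -0.0995]
1 top (0.6578, -0.1001) 0.0313 [ 0.6578 -0.1   ] [0.0612 0.0619] [ 0.6541 -0.0995]
2 scene (0.641, -0.0115) 0.034 [ 0.6413 -0.0117] [0.0664 0.0673] [ 0.6413 -0.0104]
2 top (0.6446, -0.0111) 0.0314 [ 0.6447 -0.0109] [0.0615 0.0619] [ 0.6413 -0.0104]
3 scene (0.6275, 0.0776) 0.0342 [0.6276 0.0772] [0.0661 0.0681] [0.6285 0.0787]
3 top (0.6309, 0.0776) 0.0314 [0.6308 0.0778] [0.0615 0.0622] [0.6285 0.0787]
empty 0 ['scene'] [0.40884529 0.1699167 ] 0.19533361486486486
empty 0 ['top'] [0.41298075 0.17015867] 0.11584728033472803
empty 1 ['scene'] [0.37880131 0.26296554] 0.32839969457687723
empty 1 ['top'] [0.38268116 0.26275742] 0.25076581496960487
empty 2 ['scene'] [0.38760225 0.34432576] 0.22054285465924894
empty 2 ['top'] [0.39257899 0.34418542] 0.1436901913875598
```

```bash
sed -i 's/^YW=8.2; /YW=8.4; /; s/^S2=np.array(\[.6413,-.0104\])/S2=np.array([.6432,-.0111])/' h.py
python3 -m jog '[[0.005,-0.011,0,0,0],[0.009,-0.025,0,0,0],[0.009,-0.03,0,0,0],[0.009,-0.03,0,0,0],[0.009,-0.03,0,0,0],[0.006,-0.03,0,0,0],[0.002,-0.03,0,0,0],[0,-0.03,0,0,0],[0,-0.03,0,0,0],[-0.002,-0.03,0,0,0],[-0.003,-0.03,0,0,0],[-0.004,-0.025,0,0,0],[-0.002,-0.01,0,0,0],[0,0,0,0,0],[0,0,0,0,0]]'
python3 - <<'E'
from h import *
print(SEAT)
plan([.411,.170,.05],YW)
E
```

```text
clock: 32.6
tool_pos: [0.4116, 0.1682, 0.2243]
eef_rot: [0.997, 0.071, -0.0, 0.001]
contact_force: [-0.3, -0.4, -0.1]
opening: 1.001
{1: array([ 0.65634747, -0.10013451]), 2: array([ 0.6432, -0.0111]), 3: array([0.63005253, 0.07793451])}
t 32.6 pos [0.4116 0.1682 0.2243] yaw 8.15 tilt 0.08 F [-0.3 -0.4 -0.1] open 88.1
tool shift [-0.0002 -0.0021  0.1743] turn -0.0007
```

```bash
python3 -m jog '[[0,-0.002,0.02,0,0],[0,0,0.03,0,0],[0,0,0.03,0,0],[0,0,0.03,0,0],[0,0,0.03,0,0],[0,0,0.02,0,0],[0,0,0.012,0,0],[0,0,0.002,0,0],[0,0,0,0,0],[0,0,0,0,0]]'
python3 - <<'E'
from h import *
plan([.411,.170,.05],YW)
E
```

```text
clock: 33.6
tool_pos: [0.412, 0.1711, 0.0515]
eef_rot: [0.997, 0.071, 0.001, -0.0]
contact_force: [0.6, -0.1, 0.1]
opening: 1.003
t 33.6 pos [0.412  0.1711 0.0515] yaw 8.16 tilt 0.09 F [ 0.6 -0.1  0.1] open 88.2
tool shift [-0.0012  0.0009  0.0015] turn -0.0007
```

```bash
python3 -m jog '[[-0.001,0.001,0.0015,0,0],[0,0,0,0,1],[0,0,0,0,1],[0,0,0,0,1],[0,0,0,0,1],[0,0,0,0,1],[0,0,0,0,1],[0,0,0,0,1],[0,0,0,0,1]]' 20
python3 - <<'E'
from h import *
plan([.411,.170,.05],YW)
E
python3 -m jog '[[0,0,-0.02,0,1],[0,0,-0.04,0,1],[0,0,-0.04,0,1],[0,0,-0.04,0,1],[0,0,-0.04,0,1],[0,0,-0.015,0,1],[0,0,0,0,1],[0,0,0,0,1]]'
python3 - <<'E'
from h import *
plan([*SEAT[1],.24],YW)
E
```

```text
clock: 34.5
tool_pos: [0.411, 0.1703, 0.0492]
eef_rot: [0.997, 0.071, 0.0, -0.0]
contact_force: [0.3, -0.7, 0.0]
opening: 0.439
t 34.5 pos [0.411  0.1703 0.0492] yaw 8.2 tilt 0.05 F [ 0.3 -0.7  0. ] open 38.7
tool shift [-0.      0.0002 -0.0008] turn -0.0006
clock: 35.3
tool_pos: [0.4098, 0.1698, 0.2436]
eef_rot: [0.997, 0.072, -0.001, 0.0]
contact_force: [0.0, -0.0, -1.0]
opening: 0.444
t 35.3 pos [0.4098 0.1698 0.2436] yaw 8.21 tilt 0.08 F [ 0. -0. -1.] open 39.1
tool shift [0.2055 0.3023 0.0034] turn -0.0005
```

```bash
python3 -m jog '[[0.0105,0.0153,0,0,1],[0.0195,0.0287,0,0,1],[0.0195,0.0287,0,0,1],[0.0195,0.0287,0,0,1],[0.0195,0.0287,0,0,1],[0.0195,0.0287,0,0,1],[0.0195,0.0287,0,0,1],[0.0195,0.0287,0,0,1],[0.0195,0.0287,0,0,1],[0.0195,0.0287,0,0,1],[0.0195,0.0287,0,0,1],[0,0,0,0,1],[0,0,0,0,1],[0,0,0,0,1]]'
python3 - <<'E'
from h import *
plan([*SEAT[1],.205],YW)
ims=snap("h"); 
for n in ims:
  x,y=proj(n,[[*SEAT[1],.15]])[0].astype(int)
  cv2.imwrite(f"pics/h_{n}.png",cv2.resize(ims[n][y-60:y+60,x-80:x+80],None,fx=4,fy=4)[:,:,::-1])
E
```

```text
clock: 36.7
tool_pos: [0.6557, -0.0983, 0.2423]
eef_rot: [0.997, 0.072, -0.002, -0.001]
contact_force: [0.1, 0.2, -1.9]
opening: 0.438
t 36.7 pos [ 0.6557 -0.0983  0.2423] yaw 8.27 tilt 0.24 F [ 0.1  0.2 -1.9] open 38.5
tool shift [0.0005 0.002  0.0373] turn -0.0004
```

View pics/h_scene.png

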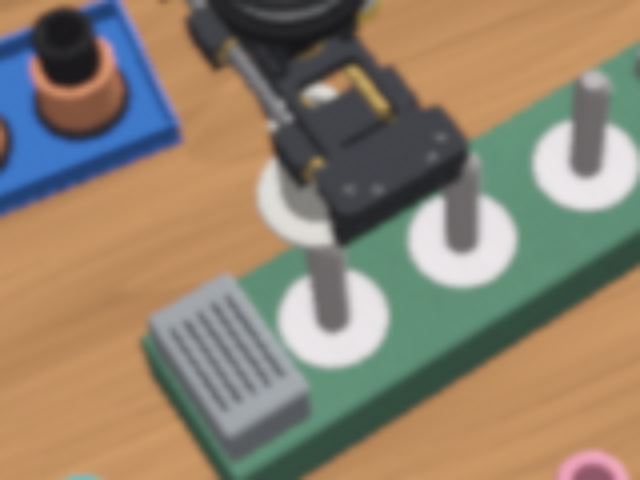

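```bash
python3 -m jog '[[0,0.001,0.015,0,1],[0,0,0.015,0,1],[0,0,0.005,0,1],[0,0,0,0,1],[0,0,0,0,1],[0,0,0,0,1]]'
python3 - <<'E'
from h import *
plan([*SEAT[1],.18],YW)
E
```

```text
clock: 37.4
tool_pos: [0.6577, -0.1008, 0.2101]
eef_rot: [0.997, 0.072, 0.001, 0.0]
contact_force: [-0.1, -0.2, -1.6]
opening: 0.438
t 37.4 pos [ 0.6577 -0.1008  0.2101] yaw 8.21 tilt 0.09 F [-0.1 -0.2 -1.6] open 38.6
tool shift [-0.0013 -0.0008  0.0301] turn -0.0005
```

```bash
python3 -m jog '[[-0.001,-0.0005,0.01,0,1],[0,0,0.01,0,1],[0,0,0.005,0,1],[0,0,0.005,0,1],[0,0,0,0,1],[0,0,0,0,1]]'
python3 - <<'E'
from h import *
plan([*SEAT[1],.1022],YW)
E
```

```text
clock: 38.0
tool_pos: [0.656, -0.1006, 0.1791]
eef_rot: [0.997, 0.071, -0.0, -0.0]
contact_force: [-0.7, -0.9, -0.2]
opening: 0.44
t 38.0 pos [ 0.656  -0.1006  0.1791] yaw 8.19 tilt 0.02 F [-0.7 -0.9 -0.2] open 38.7
tool shift [ 0.0004 -0.0004  0.0769] turn -0.0006
```

```bash
python3 -m jog '[[0,0,0.01,0,1],[0,0,0.015,0,1],[0,0,0.015,0,1],[0,0,0.015,0,1],[0,0,0.01,0,1],[0,0,0.006,0,1],[0,0,0,0,1],[0,0,0,0,1]]'
python3 - <<'E'
from h import *
plan([*SEAT[1],.1022],YW)
E
```

```text
clock: 38.8
tool_pos: [0.656, -0.1005, 0.1082]
eef_rot: [0.997, 0.071, -0.0, -0.0]
contact_force: [0.4, -0.2, -1.3]
opening: 0.439
t 38.8 pos [ 0.656  -0.1005  0.1082] yaw 8.2 tilt 0.03 F [ 0.4 -0.2 -1.3] open 38.6
tool shift [ 0.0005 -0.0004  0.006 ] turn -0.0006
```

```bash
python3 -m jog '[[0,0,0.002,0,1],[0,0,0.002,0,1],[0,0,0.002,0,1],[0,0,0,0,1],[0,0,0,0,1],[0,0,0,0,1]]'
```

```text
clock: 39.4
tool_pos: [0.656, -0.1006, 0.1023]
eef_rot: [0.997, 0.071, -0.0, -0.0]
contact_force: [-0.1, 0.3, -0.4]
opening: 0.44
```

```bash
python3 -m jog '[[0,0,0.001,0,1],[0,0,0,0,1],[0,0,0,0,1]]'
python3 -m jog '[[0,0,0,0,0.8],[0,0,0,0,0.4],[0,0,0,0,0],[0,0,0,0,0],[0,0,0,0,0],[0,0,0,0,0],[0,0,-0.02,0,0],[0,0,-0.03,0,0],[0,0,-0.04,0,0],[0,0,-0.03,0,0],[0,0,0,0,0],[0,0,0,0,0]]'
python3 - <<'E'
from h import *
plan([.45,.1,.225],YW)
E
```

```text
clock: 39.7
tool_pos: [0.6562, -0.1006, 0.1022]
eef_rot: [0.997, 0.071, 0.0, 0.0]
contact_force: [-2.2, 0.2, 6.6]
opening: 0.442
clock: 40.9
tool_pos: [0.6563, -0.1005, 0.2216]
eef_rot: [0.997, 0.071, 0.001, 0.0]
contact_force: [-0.5, 0.9, -1.1]
opening: 0.999
t 40.9 pos [ 0.6563 -0.1005  0.2216] yaw 8.2 tilt 0.06 F [-0.5  0.9 -1.1] open 88.0
tool shift [-0.1756 -0.2279 -0.0036] turn -0.0006
```

Seated (contact 6.6 N at the predicted height). Move towards the mat and look again for displacement.

```bash
python3 -m jog '[[-0.0098,-0.0119,0,0,0],[-0.0184,-0.024,0,0,0],[-0.0184,-0.024,0,0,0],[-0.0184,-0.024,0,0,0],[-0.0184,-0.024,0,0,0],[-0.0184,-0.024,0,0,0],[-0.0184,-0.024,0,0,0],[-0.0184,-0.024,0,0,0],[-0.0184,-0.024,0,0,0],[-0.0184,-0.024,0,0,0],[0,0,0,0,0],[0,0,0,0,0]]'
python3 - <<'E'
from h import *
plan([.381,.2626,.05],YW)
snap("i")
E
```

```text
clock: 42.1
tool_pos: [0.4493, 0.1001, 0.2204]
eef_rot: [0.997, 0.072, -0.001, 0.0]
contact_force: [0.4, -0.1, 0.2]
opening: 1.001
t 42.1 pos [0.4493 0.1001 0.2204] yaw 8.28 tilt 0.12 F [ 0.4 -0.1  0.2] open 88.1
tool shift [-0.0438 -0.1707  0.1704] turn -0.0003
```

View pics/scene_i.png

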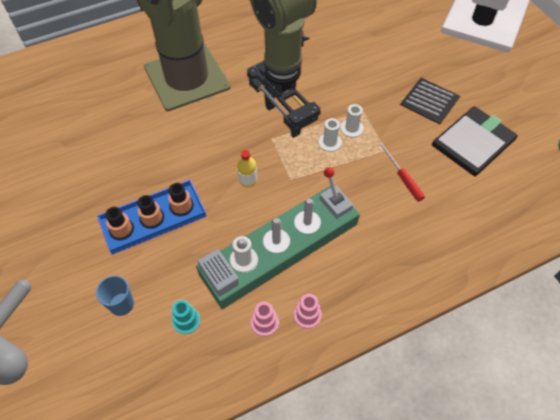

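View pics/top_i.png

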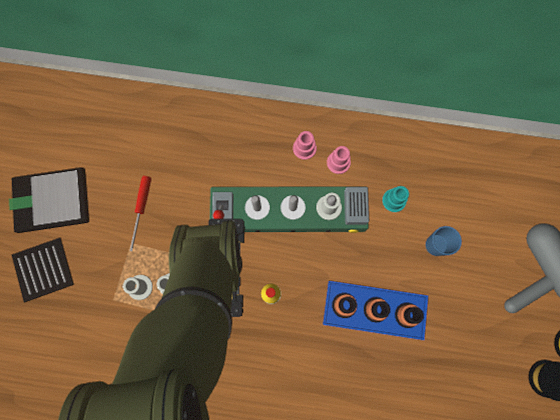

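Run:
```python
from h import *
im=cv2.imread("pics/scene_i.png")[:,:,::-1].copy()
H=hsv(im)
for uv in[(330,135),(352.5,122)]:
    g=ray("scene",uv,.035)[:2]; m=local(H[...,1]<70,"scene",g,.035,26)
    print(g,*fit_cyl({"scene":m},g,EM))
```

```text
[0.40519294 0.26350697] [0.4046218  0.26511177] 0.33621302616609783
[0.39233451 0.34078008] [0.38812491 0.34387273] 0.33964613970588237
```

Run:
```python
from ov import *
ims={"scene":cv2.imread("pics/scene_i.png")[:,:,::-1].copy()}
overlay(ims,[(.4046,.2645,EM,(255,0,0)),(.388,.344,EM,(255,0,0))],dict(scene=(280,80,390,180)),"i",6)
```

```text
(no output)
```

View pics/ov_i_scene.png

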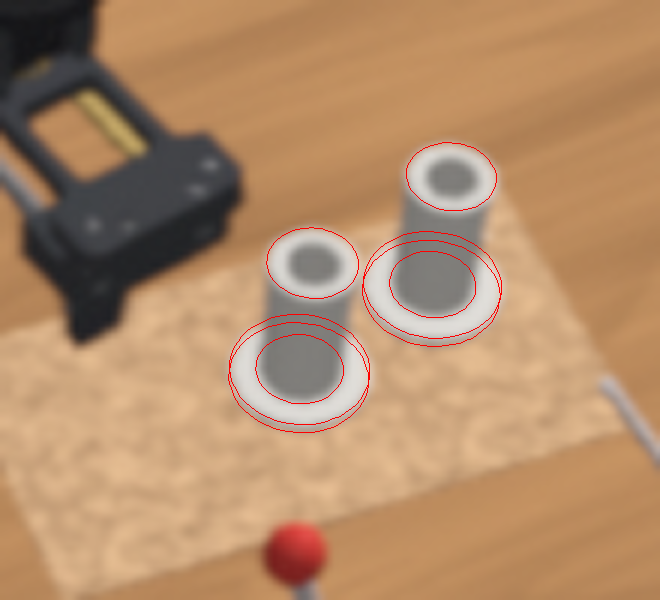

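Run:
```python
from h import *
plan([.4067,.2646,.05],YW)
```

```text
t 42.2 pos [0.4505 0.0992 0.2207] yaw 8.12 tilt 0.05 F [0.5 0.3 0.5] open 88.0
tool shift [-0.0199 -0.1701  0.1706] turn -0.0008
```

```bash
python3 -m jog '[[-0.0019,-0.0131,0,0,0],[-0.003,-0.027,0,0,0],[-0.003,-0.027,0,0,0],[-0.003,-0.027,0,0,0],[-0.003,-0.027,0,0,0],[-0.003,-0.027,0,0,0],[-0.003,-0.022,0,0,0],[0,0,0,0,0],[0,0,0.02,0,0],[0,0,0.03,0,0],[0,0,0.03,0,0],[0,0,0.03,0,0],[0,0,0.03,0,0],[0,0,0.02,0,0],[0,0,0.008,0,0],[0,0,0,0,0],[0,0,0,0,0],[0,0,0,0,0]]'
python3 - <<'E'
from h import *
plan([.4067,.2646,.05],YW)
E
```

```text
clock: 44.0
tool_pos: [0.4069, 0.2657, 0.0542]
eef_rot: [0.997, 0.071, 0.001, -0.0]
contact_force: [0.6, -0.1, -0.9]
opening: 0.996
t 44.0 pos [0.4069 0.2657 0.0542] yaw 8.17 tilt 0.12 F [ 0.6 -0.1 -0.9] open 87.7
tool shift [-0.0004  0.001   0.0042] turn -0.0006
```

```bash
python3 -m jog '[[0,0.001,0.004,0,0],[0,0,0,0,0],[0,0,0,0,1],[0,0,0,0,1],[0,0,0,0,1],[0,0,0,0,1],[0,0,0,0,1],[0,0,0,0,1],[0,0,0,0,1],[0,0,0,0,1]]' 20
python3 - <<'E'
from h import *
plan([.4067,.2646,.05],YW)
E
python3 -m jog '[[0,0,-0.02,0,1],[0,0,-0.04,0,1],[0,0,-0.04,0,1],[0,0,-0.04,0,1],[0,0,-0.04,0,1],[0,0,-0.015,0,1],[0,0,0,0,1],[0,0,0,0,1]]'
python3 - <<'E'
from h import *
plan([*SEAT[2],.24],YW)
E
```

```text
clock: 45.0
tool_pos: [0.4067, 0.2647, 0.0493]
eef_rot: [0.997, 0.071, 0.0, -0.0]
contact_force: [1.0, 0.1, 0.3]
opening: 0.442
t 45.0 pos [0.4067 0.2647 0.0493] yaw 8.18 tilt 0.05 F [1.  0.1 0.3] open 38.9
tool shift [ 0.      0.0001 -0.0007] turn -0.0006
clock: 45.8
tool_pos: [0.4055, 0.2643, 0.2436]
eef_rot: [0.997, 0.072, -0.001, 0.0]
contact_force: [-1.1, -0.7, -1.6]
opening: 0.442
t 45.8 pos [0.4055 0.2643 0.2436] yaw 8.21 tilt 0.08 F [-1.1 -0.7 -1.6] open 38.9
tool shift [0.196  0.3065 0.0034] turn -0.0005
```

```bash
python3 -m jog '[[0.01,0.0155,0,0,1],[0.0186,0.0291,0,0,1],[0.0186,0.0291,0,0,1],[0.0186,0.0291,0,0,1],[0.0186,0.0291,0,0,1],[0.0186,0.0291,0,0,1],[0.0186,0.0291,0,0,1],[0.0186,0.0291,0,0,1],[0.0186,0.0291,0,0,1],[0.0186,0.0291,0,0,1],[0.0186,0.0291,0,0,1],[0,0,0,0,1],[0,0,0.015,0,1],[0,0,0.015,0,1],[0,0,0.005,0,1],[0,0,0,0,1],[0,0,0,0,1],[0,0,0,0,1]]'
python3 - <<'E'
from h import *
plan([*SEAT[2],.18],YW)
E
```

```text
clock: 47.6
tool_pos: [0.6442, -0.0107, 0.2097]
eef_rot: [0.997, 0.072, 0.0, -0.0]
contact_force: [-0.3, -0.4, -0.8]
opening: 0.442
t 47.6 pos [ 0.6442 -0.0107  0.2097] yaw 8.21 tilt 0.05 F [-0.3 -0.4 -0.8] open 38.9
tool shift [-0.0011  0.0002  0.0297] turn -0.0005
```

```bash
python3 -m jog '[[-0.001,0,0.01,0,1],[0,0,0.01,0,1],[0,0,0.005,0,1],[0,0,0.005,0,1],[0,0,0,0,1],[0,0,0,0,1]]'
python3 - <<'E'
from h import *
plan([*SEAT[2],.1022],YW)
E
```

```text
clock: 48.2
tool_pos: [0.643, -0.011, 0.1791]
eef_rot: [0.997, 0.071, -0.0, -0.0]
contact_force: [0.3, 0.7, -1.4]
opening: 0.444
t 48.2 pos [ 0.643  -0.011   0.1791] yaw 8.2 tilt 0.01 F [ 0.3  0.7 -1.4] open 39.0
tool shift [0.0002 0.0002 0.0769] turn -0.0006
```

```bash
python3 -m jog '[[0,0,0.01,0,1],[0,0,0.015,0,1],[0,0,0.015,0,1],[0,0,0.015,0,1],[0,0,0.01,0,1],[0,0,0.006,0,1],[0,0,0,0,1],[0,0,0.002,0,1],[0,0,0.002,0,1],[0,0,0.001,0,1],[0,0,0,0,1],[0,0,0,0,1]]'
python3 -m jog '[[0,0,0.001,0,1],[0,0,0.001,0,1],[0,0,0,0,1],[0,0,0,0,1]]'
```

```text
clock: 49.4
tool_pos: [0.643, -0.011, 0.1034]
eef_rot: [0.997, 0.071, 0.0, -0.0]
contact_force: [0.5, -0.8, -1.2]
opening: 0.44
clock: 49.8
tool_pos: [0.6433, -0.011, 0.1023]
eef_rot: [0.997, 0.071, 0.0, -0.0]
contact_force: [-0.9, -0.5, 5.6]
opening: 0.442
```

```bash
python3 -m jog '[[0,0,0,0,0.8],[0,0,0,0,0.4],[0,0,0,0,0],[0,0,0,0,0],[0,0,0,0,0],[0,0,0,0,0],[0,0,-0.02,0,0],[0,0,-0.03,0,0],[0,0,-0.04,0,0],[0,0,-0.03,0,0],[0,0,0,0,0],[-0.015,-0.02,0,0,0],[-0.02,-0.03,0,0,0],[-0.02,-0.03,0,0,0],[-0.02,-0.03,0,0,0],[-0.02,-0.03,0,0,0],[-0.02,-0.03,0,0,0],[-0.015,-0.03,0,0,0],[0,0,0,0,0],[0,0,0,0,0]]'
python3 - <<'E'
from ov import *
ims=snap("j"); plan([.390,.344,.05],YW)
m=local(hsv(ims["scene"])[...,1]<70,"scene",(.388,.344),.035,30)
f=fit_cyl({"scene":m},(.388,.344),EM); print(f)
m=local(hsv(ims["top"])[...,1]<70,"top",(.3925,.344),.035,26)
print(fit_cyl({"top":m},(.3925,.344),EM))
cv2.imwrite("pics/j_s.png",cv2.resize(ims["scene"][80:300,190:400],None,fx=2.7,fy=2.7)[:,:,::-1])
E
```

```text
clock: 51.8
tool_pos: [0.4852, 0.1689, 0.2207]
eef_rot: [0.997, 0.072, -0.0, 0.0]
contact_force: [0.1, -0.7, -0.5]
opening: 1.001
t 51.9 pos [0.4863 0.1673 0.2209] yaw 8.11 tilt 0.05 F [ 0.3  0.3 -0. ] open 88.4
tool shift [-0.0704 -0.1887  0.1707] turn -0.0008
(array([0.38694485, 0.3434986 ]), np.float64(0.4687140639374425))
(array([0.43084165, 0.3567088 ]), np.float64(1.3089800824175823))
```

View pics/j_s.png

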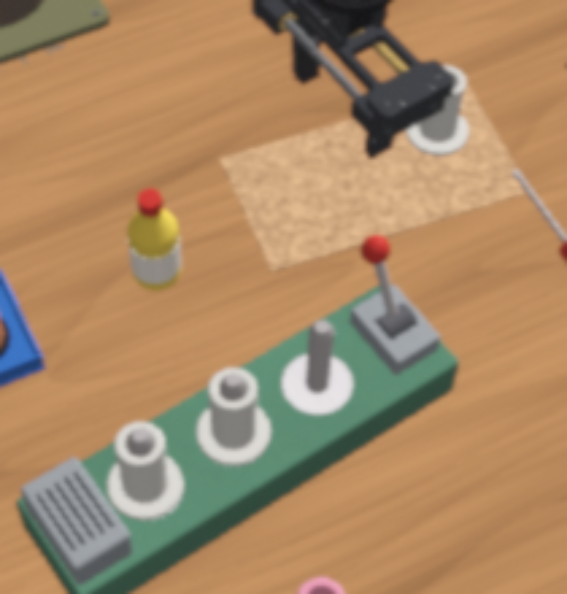

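Two formers are seated; the third is still at (.390,.344). Go to it.

```bash
python3 -m jog '[[-0.0054,-0.0137,0,0,0],[-0.01,-0.027,0,0,0],[-0.011,-0.03,0,0,0],[-0.011,-0.03,0,0,0],[-0.011,-0.03,0,0,0],[-0.011,-0.03,0,0,0],[-0.011,-0.028,0,0,0],[0,0,0,0,0],[0,0,0.02,0,0],[0,0,0.03,0,0],[0,0,0.03,0,0],[0,0,0.02,0,0],[0,0,0,0,0],[0,0,0,0,0],[0,0,0,0,0]]'
python3 - <<'E'
from h import *
plan([.390,.344,.05],YW); ims=snap("k")
x,y=proj("scene",[[.39,.344,.08]])[0].astype(int)
cv2.imwrite(f"pics/k_s.png",cv2.resize(ims["scene"][y-60:y+60,x-80:x+80],None,fx=4,fy=4)[:,:,::-1])
E
```

```text
clock: 53.4
tool_pos: [0.3905, 0.345, 0.1223]
eef_rot: [0.997, 0.071, 0.001, -0.001]
contact_force: [0.4, 0.5, 0.2]
opening: 1.001
t 53.4 pos [0.3905 0.345  0.1223] yaw 8.12 tilt 0.13 F [0.4 0.5 0.2] open 88.1
tool shift [-0.0008  0.001   0.0723] turn -0.0008
```

View pics/k_s.png

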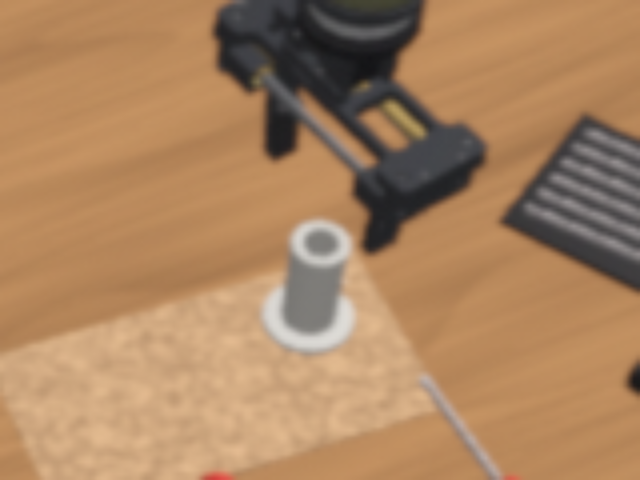

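```bash
python3 -m jog '[[-0.0005,0.001,0.02,0,0],[0,0,0.025,0,0],[0,0,0.02,0,0],[0,0,0.008,0,0],[0,0,0,0,0],[0,0,0,0,0]]'
python3 - <<'E'
from h import *
plan([.390,.344,.05],YW)
E
python3 -m jog '[[0,0,0,0,1],[0,0,0,0,1],[0,0,0,0,1],[0,0,0,0,1],[0,0,0,0,1],[0,0,0,0,1],[0,0,0,0,1],[0,0,0,0,1]]' 20
python3 - <<'E'
from h import *
plan([.390,.344,.05],YW)
E
```

```text
clock: 54.1
tool_pos: [0.3893, 0.3445, 0.0491]
eef_rot: [0.997, 0.071, 0.001, -0.0]
contact_force: [0.4, 0.2, 0.3]
opening: 1.0
t 54.1 pos [0.3893 0.3445 0.0491] yaw 8.2 tilt 0.08 F [0.4 0.2 0.3] open 88.0
tool shift [ 0.0006  0.0006 -0.0009] turn -0.0006
clock: 54.9
tool_pos: [0.3895, 0.3444, 0.0484]
eef_rot: [0.997, 0.071, 0.001, -0.0]
contact_force: [2.3, 1.0, 0.6]
opening: 0.448
t 54.9 pos [0.3895 0.3444 0.0484] yaw 8.18 tilt 0.09 F [2.3 1.  0.6] open 39.4
tool shift [ 0.0004  0.0005 -0.0016] turn -0.0006
```

```bash
python3 -m jog '[[0,0,-0.02,0,1],[0,0,-0.04,0,1],[0,0,-0.04,0,1],[0,0,-0.04,0,1],[0,0,-0.04,0,1],[0,0,-0.015,0,1],[0,0,0,0,1],[0,0,0,0,1],[0,0,0,0,1]]'
python3 - <<'E'
from h import *
plan([*SEAT[3],.24],YW)
E
```

```text
clock: 55.8
tool_pos: [0.3877, 0.3433, 0.2416]
eef_rot: [0.997, 0.072, -0.001, 0.001]
contact_force: [-0.1, 0.0, -1.7]
opening: 0.449
t 55.8 pos [0.3877 0.3433 0.2416] yaw 8.21 tilt 0.22 F [-0.1  0.  -1.7] open 39.5
tool shift [0.2019 0.2973 0.0016] turn -0.0005
```

```bash
python3 -m jog '[[0.0099,0.0143,0,0,1],[0.0192,0.0283,0,0,1],[0.0192,0.0283,0,0,1],[0.0192,0.0283,0,0,1],[0.0192,0.0283,0,0,1],[0.0192,0.0283,0,0,1],[0.0192,0.0283,0,0,1],[0.0192,0.0283,0,0,1],[0.0192,0.0283,0,0,1],[0.0192,0.0283,0,0,1],[0.0192,0.0283,0,0,1],[0,0,0,0,1],[0,0,0.015,0,1],[0,0,0.015,0,1],[0,0,0.005,0,1],[0,0,0,0,1],[0,0,0,0,1],[0,0,0,0,1]]'
python3 - <<'E'
from h import *
plan([*SEAT[3],.18],YW)
E
```

```text
clock: 57.6
tool_pos: [0.6314, 0.0788, 0.2088]
eef_rot: [0.997, 0.072, 0.001, -0.0]
contact_force: [0.7, -0.4, -0.8]
opening: 0.448
t 57.6 pos [0.6314 0.0788 0.2088] yaw 8.2 tilt 0.06 F [ 0.7 -0.4 -0.8] open 39.4
tool shift [-0.0015  0.0006  0.0288] turn -0.0005
```

```bash
python3 -m jog '[[-0.0015,0.0005,0.01,0,1],[0,0,0.01,0,1],[0,0,0.005,0,1],[0,0,0.004,0,1],[0,0,0,0,1],[0,0,0,0,1]]'
python3 - <<'E'
from h import *
plan([*SEAT[3],.1014],YW)
E
```

```text
clock: 58.2
tool_pos: [0.6297, 0.0779, 0.1792]
eef_rot: [0.997, 0.071, 0.0, -0.0]
contact_force: [0.5, -0.7, -1.8]
opening: 0.451
t 58.2 pos [0.6297 0.0779 0.1792] yaw 8.19 tilt 0.0 F [ 0.5 -0.7 -1.8] open 39.7
tool shift [ 0.0003 -0.      0.0778] turn -0.0006
```

```bash
python3 -m jog '[[0,0,0.01,0,1],[0,0,0.015,0,1],[0,0,0.015,0,1],[0,0,0.015,0,1],[0,0,0.01,0,1],[0,0,0.006,0,1],[0,0,0,0,1],[0,0,0.002,0,1],[0,0,0.002,0,1],[0,0,0.001,0,1],[0,0,0,0,1],[0,0,0,0,1]]'
python3 -m jog '[[0,0,0.001,0,1],[0,0,0.001,0,1],[0,0,0,0,1],[0,0,0,0,1]]'
```

```text
clock: 59.4
tool_pos: [0.6297, 0.0779, 0.1034]
eef_rot: [0.997, 0.071, 0.0, -0.0]
contact_force: [-0.4, 0.6, -1.2]
opening: 0.451
clock: 59.8
tool_pos: [0.6298, 0.078, 0.1014]
eef_rot: [0.997, 0.071, 0.0, -0.0]
contact_force: [0.6, -0.6, 0.4]
opening: 0.453
```

```bash
python3 -m jog '[[0,0,0.001,0,1],[0,0,0,0,1],[0,0,0,0,1]]'
python3 -m jog '[[0,0,0,0,0.8],[0,0,0,0,0.4],[0,0,0,0,0],[0,0,0,0,0],[0,0,0,0,0],[0,0,0,0,0],[0,0,-0.02,0,0],[0,0,-0.03,0,0],[0,0,-0.04,0,0],[0,0,-0.03,0,0],[0,0,0,0,0]]'
python3 - <<'E'
from h import *
PIV=SEAT[3]+.085*uy
plan([*(PIV-.09*ux),.225],YW)
E
```

```text
clock: 60.1
tool_pos: [0.6299, 0.078, 0.1012]
eef_rot: [0.997, 0.071, 0.0, -0.0]
contact_force: [-2.0, -0.4, 7.5]
opening: 0.455
clock: 61.2
tool_pos: [0.6326, 0.078, 0.2249]
eef_rot: [0.997, 0.071, 0.005, -0.0]
contact_force: [0.2, -0.1, 1.4]
opening: 0.998
t 61.2 pos [0.6326 0.078  0.2249] yaw 8.18 tilt 0.53 F [ 0.2 -0.1  1.4] open 87.8
tool shift [-0.0929 -0.0849 -0.001 ] turn -0.0006
```

```bash
python3 -m jog '[[-0.013,-0.0129,0,0,1],[-0.02,-0.018,0,0,1],[-0.02,-0.018,0,0,1],[-0.02,-0.018,0,0,1],[-0.02,-0.018,0,0,1],[0,0,0,0,1],[0,0,0,0,1],[0,0,0,0,1],[0,0,0,0,1],[0,0,0,0,1]]' 20
python3 - <<'E'
from h import *
plan([*(PIV-.09*ux),.125],YW)
ims=snap("l")
cv2.imwrite("pics/l_s.png",cv2.resize(ims["scene"][100:310,180:400],None,fx=2.8,fy=2.8)[:,:,::-1])
E
```

```text
clock: 62.2
tool_pos: [0.5261, 0.1479, 0.2201]
eef_rot: [0.997, 0.071, 0.0, 0.0]
contact_force: [0.2, 0.6, 0.5]
opening: 0.115
t 62.2 pos [0.5261 0.1479 0.2201] yaw 8.12 tilt 0.02 F [0.2 0.6 0.5] open 10.2
tool shift [ 0.0026 -0.0006  0.0951] turn -0.0008
```

View pics/l_s.png

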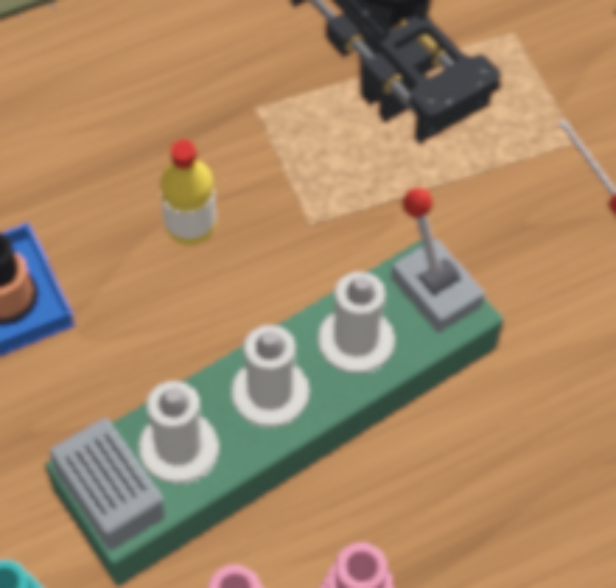

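Run:
```python
from h import *
EH=[(.032,.055,.061),(.02,.061,.135),(.011,.135,.141),(.0095,.145,.145),(.006,.15,.15)]
for n in("scene","top"):
    im=cv2.imread(f"pics/{n}_l.png")[:,:,::-1].copy(); H=hsv(im)
    ng=~((H[...,0]>60)&(H[...,0]<90)&(H[...,1]>70))
    for i in SEAT:
        m=local(ng,n,SEAT[i],.09,20)
        for dz in(-.006,0,.006,.012):
            f=fit_cyl({n:m},SEAT[i],[(a,b+dz if k<2 else b,c+dz if k<2 else c) for k,(a,b,c) in enumerate(EH)]); print(n,i,dz,f[0].round(4),round(f[1],3))
```

```text
scene 1 -0.006 [ 0.6499 -0.1012] 0.199
scene 1 0 [ 0.6527 -0.1016] 0.188
scene 1 0.006 [ 0.6559 -0.1021] 0.181
scene 1 0.012 [ 0.6599 -0.102 ] 0.174
scene 2 -0.006 [ 0.6373 -0.0097] 0.162
scene 2 0 [ 0.6405 -0.0105] 0.153
scene 2 0.006 [ 0.643  -0.0124] 0.146
scene 2 0.012 [ 0.6462 -0.0136] 0.135
scene 3 -0.006 [0.6229 0.0791] 0.188
scene 3 0 [0.6268 0.0778] 0.179
scene 3 0.006 [0.6299 0.0753] 0.171
scene 3 0.012 [0.6329 0.0731] 0.162
top 1 -0.006 [ 0.6578 -0.1007] 0.233
top 1 0 [ 0.6565 -0.1004] 0.23
top 1 0.006 [ 0.6548 -0.1002] 0.228
top 1 0.012 [ 0.6535 -0.0997] 0.226
top 2 -0.006 [ 0.6447 -0.0104] 0.072
top 2 0 [ 0.6434 -0.0104] 0.068
top 2 0.006 [ 0.6421 -0.0104] 0.065
top 2 0.012 [ 0.6408 -0.0105] 0.064
top 3 -0.006 [0.6314 0.078 ] 0.099
top 3 0 [0.6301 0.0775] 0.095
top 3 0.006 [0.6289 0.0771] 0.092
top 3 0.012 [0.6277 0.0767] 0.09
```

```bash
python3 -m jog '[[0.0026,0,0.02,0,1],[0,0,0.03,0,1],[0,0,0.03,0,1],[0,0,0.015,0,1],[0,0,0,0,1],[0,0,0,0,1]]'
```

```text
clock: 62.9
tool_pos: [0.5284, 0.149, 0.1255]
eef_rot: [0.997, 0.071, 0.0, -0.0]
contact_force: [1.0, 0.6, -1.2]
opening: 0.004
```

```bash
python3 -m jog '[[0.01,0,0,0,1],[0.01,0,0,0,1],[0.01,0,0,0,1],[0.01,0,0,0,1],[0.01,0,0,0,1],[0.01,0,0,0,1],[0.01,0,0,0,1],[0.01,0,0,0,1],[0.01,0,0,0,1],[0,0,0,0,1],[0.002,0,0,0,1],[0.002,0,0,0,1],[0.002,0,0,0,1],[0,0,0,0,1],[0,0,0,0,1]]'
python3 - <<'E'
from h import *
plan([*(PIV+.0075*ux),.125],YW)
E
```

```text
clock: 64.4
tool_pos: [0.623, 0.1628, 0.1252]
eef_rot: [0.997, 0.071, -0.0, -0.0]
contact_force: [-0.4, -0.5, 0.3]
opening: 0.008
t 64.4 pos [0.623  0.1628 0.1252] yaw 8.2 tilt 0.0 F [-0.4 -0.5  0.3] open 0.7
tool shift [ 0.0021 -0.0001  0.0002] turn -0.0006
```

```bash
python3 -m jog '[[0.0015,0,0,0,1],[0.0015,0,0,0,1],[0,0,0,0,1],[0,0,0,0,1]]';  python3 -m jog '[[0.0015,0,0,0,1],[0,0,0,0,1],[0,0,0,0,1]]'; python3 -m jog '[[0.0015,0,0,0,1],[0,0,0,0,1],[0,0,0,0,1]]'
```

```text
clock: 64.8
tool_pos: [0.6261, 0.1632, 0.1252]
eef_rot: [0.997, 0.071, 0.0, -0.0]
contact_force: [-0.5, 0.3, -0.9]
opening: 0.002
clock: 65.1
tool_pos: [0.6273, 0.1634, 0.1251]
eef_rot: [0.997, 0.071, -0.0, -0.0]
contact_force: [-1.1, -0.4, 0.3]
opening: 0.005
clock: 65.4
tool_pos: [0.6276, 0.1634, 0.125]
eef_rot: [0.997, 0.071, -0.002, 0.0]
contact_force: [-5.4, -0.5, 1.9]
opening: 0.005
```

Stop reached (5.4 N). Back off, rise clear and check.

```bash
python3 -m jog '[[0,0,0,0,1],[0,0,0,0,1],[-0.02,0,0,0,1],[-0.02,0,0,0,1],[0,0,-0.03,0,1],[-0.02,0,-0.04,0,1],[-0.03,0,-0.04,0,1],[-0.03,-0.02,0,0,1],[-0.03,-0.03,0,0,1],[0,-0.03,0,0,1],[0,-0.03,0,0,1],[0,-0.03,0,0,1],[0,0,0,0,1],[0,0,0,0,1]]'
python3 - <<'E'
from h import *
snap("m"); plan([.4,.3,.2])
E
```

```text
clock: 66.8
tool_pos: [0.4613, 0.2815, 0.2355]
eef_rot: [0.997, 0.072, 0.001, -0.0]
contact_force: [0.3, -0.3, 1.1]
opening: 0.008
t 66.9 pos [0.4615 0.2795 0.2354] yaw 8.08 tilt 0.08 F [-0.2 -0.4  0.4] open 0.8
tool shift [-0.058  -0.0289  0.0353]
```

View pics/scene_m.png

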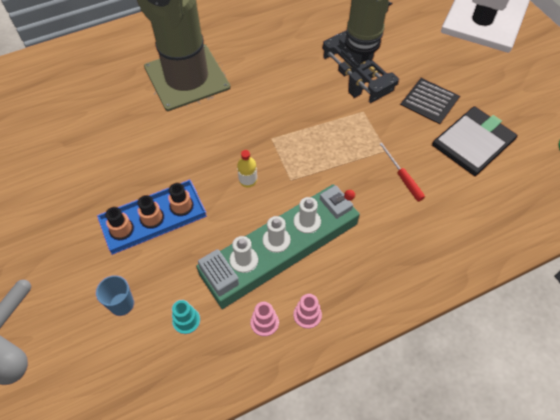

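View pics/top_m.png

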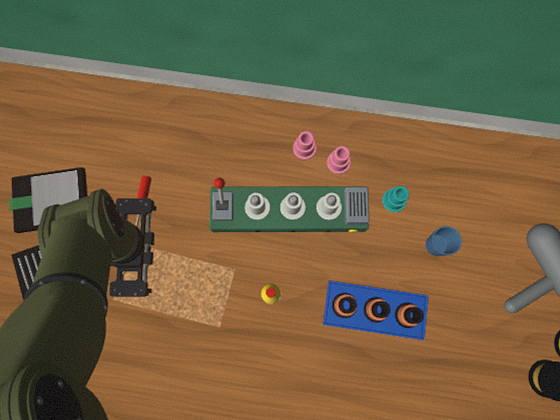

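```bash
python3 -c "
from plant import r
print(r.finish_job())"
```

```text
the job is handed in; nothing more can be done
None
```

The changeover is done and handed in at about 67 s of the 210 s allowed; no verdict was reported.

- **Drive released:** I pulled the lever towards the robot until it reached its end stop (about 6.7 N).
- **Wound formers:** all three copper formers are off their spindles and upright in the blue tray.
- **Empty formers:** all three white formers are on the spindles. I let each one down in the fingers until it touched its seat at the expected height (5–8 N), then released it. One of them had been knocked about 25 mm aside during the run, so I found it again before grasping it.
- **Drive engaged:** I pushed the lever away until it reached its end stop (about 5.4 N).

**Last checks:** the final pictures show the wound formers in the tray, the empty formers on the spindles and the lever tilted away. The glue, cup and screwdriver look unmoved, and the arm is clear of everything.

**Disagreements:** the two cameras differed by about 4 mm in x all through, so I used their average. The force felt at the lever's end stop and when gripping the formers agreed with that to about 1.5 mm. The picture fit could not confirm the seated height of the empty formers, so that rests on the contact height and force.

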